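Fit the filter panel into the dust box

TASK

Take the filter panel off its sloped rest by its black rib and fit it in the green dust box: with the panel tilted, tuck its yellow edge under the steel lip, then lower (do not drop) the opposite edge until the panel lies flat on its seat. Then slide the red catch fully over the panel's edge to lock it, let go, and leave the other things on the bench where they are.

Things in the scene. Friction and masses are not known exactly. Their poses are not given: they have to be found in the camera images.
- panel_grip (a point): Filter panel: plate 120x90x8 mm (x,y,z), grey frame, white pleats, 0.15-0.3 kg. A black grip rib stands across the middle of its top face: 16 mm thick (x), 60 long (y), 40 high. This point: in the rib, over the plate's middle, 25 mm above the plate's top face, 33 above its underside, 15 below the rib's top. x runs along the plate from yellow to grey edge, y along the rib, z out of the top face.
- panel_tuck_edge (a point): Middle of the panel's yellow edge face (90 mm long, 8 mm thick), 60 mm from the panel's middle along its -x; axes as the panel's. This edge goes under the lip. At the start the panel leans on the rest, yellow edge at the bottom, top face and rib turned up and to the robot.
- panel_free_edge (a point): Middle of the panel's opposite, grey edge face, half-way through its thickness, 60 mm along +x; axes as the panel's. This edge is lowered last.
- rest: Sloped wooden rest, fixed, 128x80 mm; its board slopes 35 degrees from level, low end to the robot, 90 mm high at the back. A toe strip stands 8 mm above the board at the panel's lower edge: lift the panel off square to its face. Origin on the bench under its middle; x from low to high end, z up.
- dust_box: Green open-topped dust box, fixed to the bench. Origin on the bench under the middle of its opening; x from the steel lip (robot's side) to the red catch, y along the lip, z up. Opening x -63 to +63, y -50 to +50 mm. Side walls (8 thick) rise to z 49 mm; beyond x +63 a solid block to x +122 rises to z 40, with guide strips beside the catch (y +-22 to 28, x 69 to 119) to z 52.
- box_seat (a point): Middle of the seat plane of the dust box, z 30 mm: a black ledge round the opening on which the panel's underside rests. Seated, the panel is level, its middle within a few mm of this point in x and y, its top face at z 38, its rib's top at z 78. Axes as the dust box's.
- box_lip (a point): Middle of the lip's free edge, on its underside: z 49 mm (19 above the seat), x -49 mm in the dust box. The steel lip is 5 mm thick (top at z 54), runs along y over the full width and overhangs the opening by 14 mm; the wall below it is at x -63. Axes as the dust box's.
- catch (a joint): Sliding catch of the dust box: 0 = fully open, clear of the opening; 0.024 m = fully closed, its tongue then 20 mm over the opening, 4 mm above the seated panel's top face. Slides along the box's -x with about 2 N friction, stays where left.
- catch_knob (a point): In the red upright knob of the catch, z 73 mm: knob 14 mm thick along the box's x, 30 mm wide along y; its top is 15 mm above this point, its foot (on the steel tongue) 25 mm below. 99 mm from the dust box's origin along x when open; moves with the catch. Axes as the dust box's.
- spray_can: Bystander, to be left alone: white and red spray can with a red cap, 66 mm across, 202 mm tall, standing at the back. Origin under its middle.
- g_clamp: Bystander, to be left alone: green screw clamp lying flat, 135x95x19 mm, at the right. Origin under its middle.
- tile_offcut: Bystander, to be left alone: flat reddish-brown tile offcut, 80x104x14 mm, at the back right. Origin under its middle.
- torpedo_level: Bystander, to be left alone: blue spirit level standing on its long narrow edge, 230 mm long, 20 mm thick, 40 mm high, at the back left. Origin under its middle.
- brass_padlock: Bystander, to be left alone: brass padlock lying flat, 61x40x17 mm, at the right. Origin under its middle.
- pliers_red: Bystander, to be left alone: pliers with red handles lying flat, 131x65x12 mm, right of the dust box. Origin under its middle.

How it is judged:
By the outcome, as a careful person would: the job done as asked, in the order asked, and still so for the second after the job is handed in, with the robot touching nothing.
It also fails if it takes over 59 s, if anything falls off the work surface, if the arm or the gripper's body presses on something with over 40 N, if the wrist force passes 120 N, or if a joint passes its speed limit or range.

ROBOT

A 6-joint arm with a two-finger parallel gripper is mounted at the origin on the work surface; the furniture and walls round the work are solid. World frame = base frame: x ahead of the robot, y to its left, z up, the work surface at z = 0. Lengths are in mm, angles in degrees, forces in N, time in s.
With the tool pointing down it reaches from about 275 to 725 mm from the base axis. Payload 15.9 kg.
Tool frame: the origin (TCP) lies on the centre line of the jaws, within the pads' length; the fingertips stand 17 mm ahead of it and the grasp point (between the pads) lies 2 mm behind it; z points along the fingers, y is the line along which they close (so a half turn about z gives the same grasp; the last joint's range is limited). The gripper opens to 85 mm and grips with 20 to 120 N. Pads are 22 mm wide; open, the fingers measure 114 mm over their backs; the gripper's body (76 mm by 85 mm) begins 54 mm behind the grasp point. The pads swing forward as they close: fully open they stand 13 mm farther back than shut.
Start: joints at [-72.365, 12.198, -1.971, 75.831, 0, 90], TCP at [151.475, -476.488, 224.506] pointing down, gripper open.
Joint ranges: [-170.91, 170.91], [-42.67, 98.43], [-65.05, 77.54], [-120.47, 116.71], [-90, 82.35], [-180, 180]. Speed limits (degrees/s): [108.29, 108.29, 136.94, 147.25, 180, 180].

INTERFACE

Orientations are given as [roll, pitch, yaw] about the fixed x, y, z axes, in that order (R = Rz(yaw) Ry(pitch) Rx(roll)).
In Python, from rig import r gives the robot as it stands.
- The arm moves only by the tool move_arm, never from a script. Its argument "increments" is one flat list of numbers, 5 for each row, row after row: the closure in counts, from 0 (fully open) to 255 (shut), then the shift along the world's x, y, z in mm, then the turn about the world's z in degrees. In form: [claw, dx, dy, dz, turn, claw, dx, dy, dz, turn, ...]. A call has 1 to 12 rows; each row is the pose to reach, as a shift and turn from the pose commanded when the call began; what a row does not reach only later rows make up. A row lasts 1/10 s, in which the tool goes at most 50 mm and 8.59 degrees, less where a joint would pass 70% of its speed; a pose out of reach is approached as far as the arm can. A call with a gripper value outside its range is refused whole. The fingers move at their own pace and stop on an object; "grip_force" is the grip in N (left out, the last holds). Time passes only in rows, so rows that repeat a pose let the fingers close. It gives the time, the measured TCP pose, the force, the opening and the grip force at its end, in the units of the state.
- r.observe(): the state, without advancing time (a new reading comes with each control period).
- r.capture(name): name is "scene" or "top"; returns the picture (420x560x3 uint8, red, green, blue); there is no depth.
- r.calibration(name): a dict with "mtx" (3x3 intrinsics, pixels), "R" (3x3) and "t" (3): a world point X has camera coordinates R X + t. Camera axes: x right, y down, z forward; pixel columns grow to the right and rows downward; lengths in mm; the calibration is good to about 2 mm. A picture is of the moment at which its call begins. calibration takes no time and is no camera call.
- r.finish_job(): hands the job in; it is judged then, once.
Trained networks look in the newest picture that a camera, given by its name, has taken for a name from the list of things; names that differ only in an ending like _2 or _b are one class to them, and where a whole thing is asked for, a point or a joint stands for the part that bears it (a point fixed in the world has none). Each returns a list of dicts, best first, with "conf" (0 to 1); they miss things now and then, are a little off and sometimes report something else, mostly with a low value. They report only what shows in the picture. A call takes as long as a camera call.
- r.spot_in(name, camera): "position" ([x, y, z] in mm, in world coordinates, good to about 4 mm: the middle of the surface that is visible of it).
- r.masks_of(name, camera): "mask" (420x560 bool, what is visible of it).
The state is a dict: "clock": time; "q": joint angles; "joint_velocities": joint speeds; "tau": joint torques, N m; "position": TCP position; "eef_rot": TCP orientation; "ft_force": force on the tool from outside, world axes, zero at the start; "moment": the same for the moment, N m; "width": finger opening in mm; "gripper_force": force on a finger pad.
Only numpy, scipy, OpenCV 4.12 (cv2) and the standard library are available. Lean on these libraries where they do the work, as an engineer would, in place of code of your own. Each camera call takes 0.05 s, during which the arm holds its last target. There are 200 camera calls.

## Working session

There is one attempt and no reset: what is moved stays moved. The work goes in short steps, Python scripts to look and compute and a tool call to move; the robot and the scene stay as the last step left them, time stands still between calls to the robot, and variables do not carry over. Pictures are saved under pics/ and viewed, at most 10 in all, crops included, and the job is handed in when it is done.

Besides the shell and the picture viewer there is one more tool, called after ">>>" as name(argument=value, ...), one argument or row to a line, values as JSON. move_arm: Moves the arm, as the interface text tells. Its arguments: {"type":"object","properties":{"increments":{"type":"array","items":{"type":"number"}},"grip_force":{"type":"number"}},"required":["increments"]}

```bash
mkdir -p pics; python3 - <<'E'
from rig import r
import cv2,numpy as np
s=r.observe();print(s)
for c in("scene","top"):
    im=r.capture(c);cv2.imwrite(f"pics/{c}0.png",im[:,:,::-1])
    k=r.calibration(c);print(c,k)
    for n in("panel_grip","panel_tuck_edge","panel_free_edge","rest","dust_box","box_seat","box_lip","catch_knob"):
        print(n,[(np.round(d["position"]).tolist(),round(d["conf"],2)) for d in r.spot_in(n,c)[:2]])
E
```

```text
{'clock': 0.0, 'q': array([-7.23665175e+01,  1.22237047e+01, -2.00953445e+00,  7.58288883e+01,
        1.44523306e-04,  9.00028158e+01]), 'joint_velocities': array([-0.01233666, -0.07946129,  0.12142925, -0.05756315,  0.02112368,
       -0.03047179]), 'tau': array([-2.38322194e-03, -6.86160278e+01,  4.87124598e+01,  1.69386651e-02,
       -2.19178078e-04, -4.64696245e-05]), 'position': array([ 151.36150787, -476.18356316,  224.01676334]), 'eef_rot': array([-1.79937873e+02, -1.41469998e-04,  1.76306665e+01]), 'ft_force': array([0.63694006, 0.44826271, 0.32623176]), 'moment': array([ 0.06298279,  0.04137622, -0.00537916]), 'gripper_force': 0.0, 'width': 85.06274869205551}
scene {'mtx': array([[478.90591792,   0.        , 278.11687411],
       [  0.        , 478.90591792, 202.25523753],
       [  0.        ,   0.        ,   1.        ]]), 'R': array([[ 0.70614055, -0.70806952, -0.00175593],
       [-0.30425544, -0.30118545, -0.90372338],
       [ 0.63937012,  0.63868997, -0.42811326]]), 't': array([-449.54050277,  230.64994905, 1249.2031207 ])}
panel_grip [([507.0, 320.0, 66.0], 0.63)]

[... 338 characters left out ...]
7424561],
       [  0.        ,   0.        ,   1.        ]]), 'R': array([[ 1.14804227e-03, -9.99946826e-01, -1.02482709e-02],
       [-9.99002662e-01, -6.89396451e-04, -4.46453351e-02],
       [ 4.46358960e-02,  1.02893047e-02, -9.98950333e-01]]), 't': array([ -77.46845452,  537.34562954, 1474.16493775])}
panel_grip [([524.0, 328.0, 75.0], 0.9)]
panel_tuck_edge [([526.0, 336.0, 72.0], 0.83)]
panel_free_edge [([525.0, 326.0, 72.0], 0.85)]
rest [([562.0, 309.0, 10.0], 0.89)]
dust_box [([482.0, -62.0, 38.0], 0.71)]
box_seat [([476.0, -60.0, 37.0], 0.97), ([522.0, 331.0, 78.0], 0.31)]
box_lip [([480.0, -63.0, 37.0], 0.63)]
catch_knob [([537.0, -73.0, 41.0], 0.66), ([525.0, 334.0, 72.0], 0.46)]
```

```bash
python3 - <<'E'
import cv2
im=cv2.imread("pics/top0.png");cv2.imwrite("pics/top0s.png",cv2.resize(im,(800,600),interpolation=cv2.INTER_CUBIC))
im=cv2.imread("pics/scene0.png");cv2.imwrite("pics/scene0s.png",cv2.resize(im,(800,600),interpolation=cv2.INTER_CUBIC))
E
```

```text
(no output)
```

View pics/top0s.png

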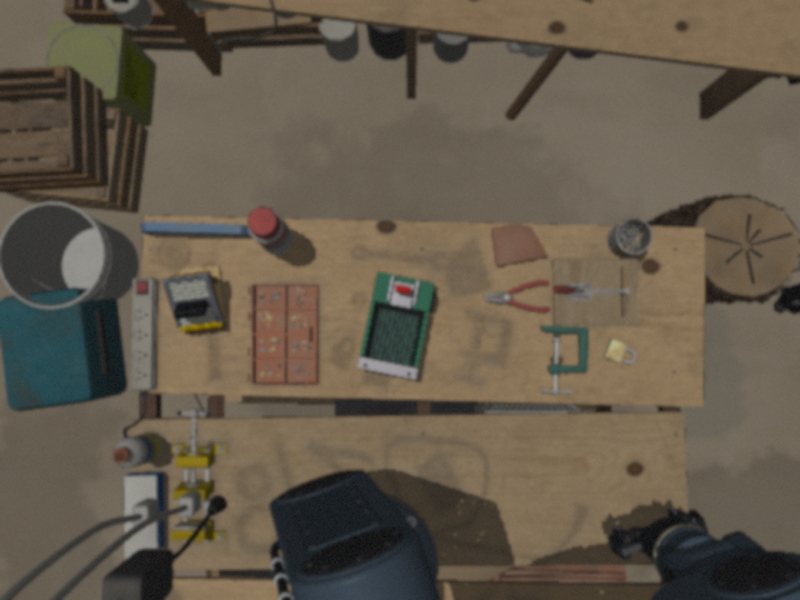

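View pics/scene0s.png

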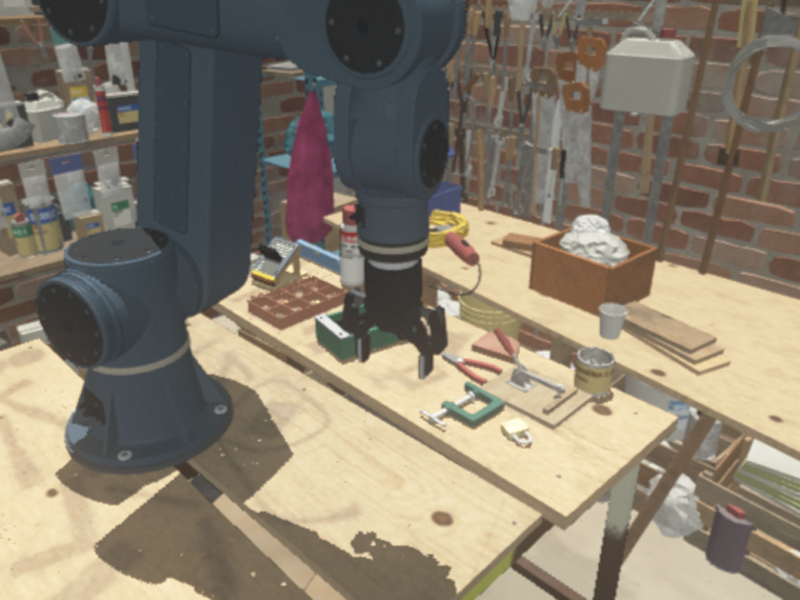

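The top view shows the panel on its rest at about (193,303), yellow edge at the bottom. The box is at (398,325), with the lip at the bottom and the red catch at (403,290), and the bystanders stand clear of both. In the scene view the arm partly covers the box, so I'll enlarge crops of each.

```bash
python3 - <<'E'
import cv2,numpy as np
t=cv2.imread("pics/top0.png");s=cv2.imread("pics/scene0.png")
def c(im,x,y,w,h):
    o=cv2.resize(im[y:y+h,x:x+w],(400,300),interpolation=cv2.INTER_CUBIC)
    return cv2.convertScaleAbs(o,alpha=1.5,beta=10)
m=np.vstack([np.hstack([c(t,105,180,64,48+0),c(t,230,182,112,84)]),np.hstack([c(s,165,157,64,48),c(s,210,195,96,72)])])
cv2.imwrite("pics/mont.png",m)
E
```

```text
(no output)
```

View pics/mont.png

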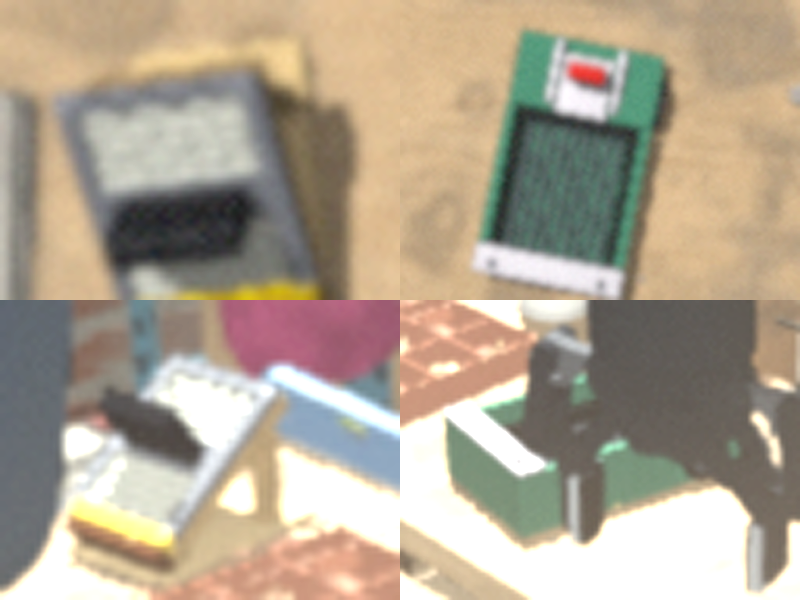

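The montage shows the panel's grey corners at about (58,98) and (258,76) in the top crop, with the rib across the middle and yellow at the bottom. The box runs from its lip at (475,240)-(625,270) to its back corners at (522,30) and (664,58). I'll fit outline models to the network masks and check them against these corners.

```bash
cat > h.py <<'E'
from rig import r
import cv2,numpy as np
from scipy.optimize import minimize
from scipy.spatial.transform import Rotation as Ro
def box(x,y,z): return np.array([[a,b,c] for a in x for b in y for c in z],float)
PANEL=[box((-60,60),(-45,45),(-33,-25)),box((-8,8),(-30,30),(-25,15))]   # about panel_grip
BOX=[box((-71,122),(-58,58),(0,40)),box((-63,63),(-58,58),(0,49)),box((-71,-49),(-58,58),(0,54))]
K={c:r.calibration(c) for c in("scene","top")}
def proj(X,c):
    k=K[c];p=(X@k["R"].T+k["t"])@k["mtx"].T
    return p[:,:2]/p[:,2:]
def place(X,p,yaw,tilt=0): return X@Ro.from_euler("YZ",[-tilt,yaw],degrees=True).as_matrix().T*1.0+p if 0 else X@(Ro.from_euler("z",yaw,degrees=True)*Ro.from_euler("y",-tilt,degrees=True)).as_matrix().T+p
S=8
def sil(parts,p,yaw,tilt,c):
    m=np.zeros((420*S//2,560*S//2),np.uint8)
    for P in parts:
        h=cv2.convexHull(((proj(place(P,p,yaw,tilt),c)+.5)*S/2).astype(np.float32)).round().astype(np.int32)
        cv2.fillConvexPoly(m,h,255)
    return cv2.resize(m,(560,420),interpolation=cv2.INTER_AREA)/255.
def mask(n,c):
    d=r.masks_of(n,c); return (d[0]["mask"].astype(float),d[0]["conf"]) if d else (None,0)
def fit(parts,ms,f,x0,d):
    def cost(v):
        p,yaw,tilt=f(v);return sum(np.abs(sil(parts,p,yaw,tilt,c)-m).sum()/m.sum() for c,m in ms.items())
    sx=np.vstack([x0]+[np.array(x0)+np.eye(len(x0))[i]*d[i] for i in range(len(x0))])
    o=minimize(cost,x0,method="Nelder-Mead",options=dict(initial_simplex=sx,xatol=.05,fatol=1e-4,maxiter=250))
    return o.x,o.fun
E
python3 - <<'E'
from h import *
[r.capture(c) for c in K]
mp={c:mask("panel_grip",c)[0] for c in K}
mb={"top":mask("dust_box","top")[0]}
for ms in(mp,{"top":mp["top"]},{"scene":mp["scene"]}):
    v,e=fit(PANEL,ms,lambda v:(v[:3],v[3],35),[525,325,85,8],[15,15,15,10]);print(v.round(1),e)
    for c in ms:print(c,ms[c].sum())
print("panel px",proj(place(box((60,),(45,-45),(-25,)),v[:3],v[3],35),"top"), "picked",[(58/6.25+105,98/6.25+180),(258/6.25+105,76/6.25+180)])
v,e=fit(BOX,mb,lambda v:(np.array([v[0],v[1],0]),v[2],0),[476,-60,-10],[15,15,10]);print("box",v.round(1),e,mb["top"].sum())
print(proj(place(np.array([[122,58,40],[122,-58,40],[-49,58,54],[-49,-58,54],[-71,58,54.],[-71,-58,54]]),np.array([v[0],v[1],0]),v[2]),"top").round(1).tolist())
print("picked",[((a-400)/3.571+230,b/3.571+182) for a,b in((522,30),(664,58),(478,240),(625,270),(472,268),(620,297))])
E
```

```text
[505.  331.   81.3   6.5] 0.08950892098809403
scene 615.0
top 1281.0
[505.5 330.2  83.6   7.2] 0.0351747256279561
top 1281.0
[525.1 361.   66.2   8. ] 0.04522875816993464
scene 615.0
panel px [[102.46096485 188.61855766]
 [134.91393517 184.08675473]] picked [(114.28, 195.68), (146.28, 192.16)]
box [453.4 -58.2 -11.6] 0.03283949636573063 2962.0
[[263.5, 188.8], [303.9, 197.1], [250.8, 248.7], [291.8, 257.2], [249.2, 256.5], [290.2, 265.0]]
picked [(264.16409969196303, 190.40100812097452), (303.92887146457576, 198.24194903388405), (251.84262111453376, 249.20806496779613), (293.00756090730886, 257.60907308877063), (250.16241949033883, 257.0490058807057), (291.60739288714643, 265.1699803976477)]
```

```bash
python3 - <<'E'
from h import *
ims={c:cv2.imread(f"pics/{c}0.png") for c in K}
def crop(c,x,y,w,parts,p,yaw,tilt):
    s=400/w;o=cv2.convertScaleAbs(cv2.resize(ims[c][y:y+w*3//4,x:x+w],(400,300),interpolation=cv2.INTER_CUBIC),alpha=1.4)
    for P in parts:
        q=(proj(place(P,p,yaw,tilt),c)+.5-[x,y])*s
        for i in range(8):
            for j in(1,2,4):
                if not i&j: cv2.line(o,tuple(q[i].astype(int).tolist()),tuple(q[i|j].astype(int).tolist()),(255,0,255),1)
    return o
p=np.array([505,331,81.3]);a=(PANEL,p,6.5,35);b=(BOX,np.array([453.4,-58.2,0]),-11.6,0)
cv2.imwrite("pics/ov.png",np.vstack([np.hstack([crop("top",100,178,72,*a),crop("top",230,182,112,*b)]),np.hstack([crop("scene",160,155,72,*a),crop("scene",210,195,96,*b)])]))
E
```

```text
(no output)
```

View pics/ov.png

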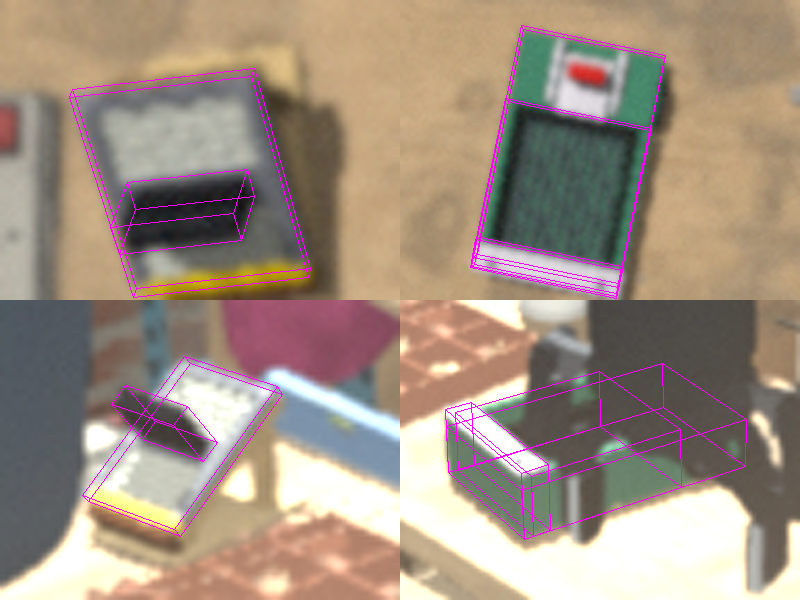

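The box outline matches well. The panel outline is about 1-2 px off, so I'll refine it on the black rib, using dark pixels in both views.

```bash
python3 - <<'E'
from h import *
G=lambda c:cv2.cvtColor(cv2.imread(f"pics/{c}0.png"),cv2.COLOR_BGR2GRAY)
p0=np.array([505,331,81.3])
for th in(60,75,90):
    ms={}
    for c in K:
        near=cv2.dilate(sil([PANEL[1]],p0,6.5,35,c),np.ones((5,5)))>0
        g=G(c); m=((g<th)&near).astype(np.uint8)
        n,l,st,_=cv2.connectedComponentsWithStats(m);m=(l==1+np.argmax(st[1:,4])).astype(float);ms[c]=m
    v,e=fit([PANEL[1]],ms,lambda v:(v[:3],v[3],35),[505,331,81,7],[8,8,8,5]);print(th,v.round(1),round(e,3),[m.sum() for m in ms.values()],[round(sil([PANEL[1]],v[:3],v[3],35,c).sum()) for c in K])
E
```

```text
60 [504.7 331.1  78.2  -4.8] 0.593 [np.float64(87.0), np.float64(272.0)] [110, 318]
75 [501.7 328.3  81.1   1.2] 0.426 [np.float64(113.0), np.float64(358.0)] [125, 315]
90 [499.6 330.3  84.1   0. ] 0.597 [np.float64(159.0), np.float64(399.0)] [127, 319]
```

>>> move_arm(
  increments=[0,348,806,0,-11,0,348,806,0,-11,0,348,806,0,-11,0,348,806,0,-11,0,348,806,0,-11,0,348,806,0,-11,0,348,806,0,-11,0,348,806,0,-11,0,348,806,0,-11,0,348,806,0,-11,0,348,806,0,-11,0,348,806,0,-11],
  grip_force=40,
)

```text
clock: 2.35
position: [381.4, 49.4, 224.8]
eef_rot: [-179.8, -0.1, 7.2]
ft_force: [2.0, -1.2, -0.6]
width: 85.2
gripper_force: 0.0
```

>>> move_arm(
  increments=[0,117,275,0,0,0,117,275,0,0,0,117,275,0,0,0,117,275,0,0,0,117,275,0,0,0,117,275,0,0,0,117,275,0,0,0,117,275,-60,0,0,117,275,-80,0,0,117,275,-80,0,0,117,275,-80,0],
)

```text
clock: 3.45
position: [524.9, 117.1, 173.3]
eef_rot: [-177.5, 0.2, 11.1]
ft_force: [-0.2, 0.5, 0.6]
width: 85.3
gripper_force: 0.0
```

```bash
python3 - <<'E'
from h import *
s=r.observe();print(s["position"],s["eef_rot"],s["ft_force"],s["clock"])
for c in K: cv2.imwrite(f"pics/{c}1.png",r.capture(c)[:,:,::-1])
ms={"scene":mask("dust_box","scene")[0],"top":mask("dust_box","top")[0]}
for m in(ms,{"scene":ms["scene"]},{"top":ms["top"]}):
    v,e=fit(BOX,m,lambda v:(np.array([v[0],v[1],0]),v[2],0),[454,-58,-11],[8,8,5]);print("box",v.round(1),e)
for n in("catch_knob","box_seat","box_lip"):
  for c in K:print(n,c,[(np.round(d["position"]).tolist(),round(d["conf"],2)) for d in r.spot_in(n,c)[:2]])
a=cv2.imread("pics/scene1.png")[150:210,150:230]
b=cv2.imread("pics/top1.png")[175:235,95:175]
cv2.imwrite("pics/g1.png",cv2.convertScaleAbs(np.hstack([cv2.resize(q,(400,300),interpolation=cv2.INTER_CUBIC) for q in(a,b)]),alpha=1.5))
E
```

```text
[524.88343013 117.09372503 173.26587109] [-1.77466201e+02  1.51281729e-01  1.11135397e+01] [-0.2456629   0.47418402  0.64692587] 3.45
box [453.3 -57.7 -11.6] 0.11364232342457886
box [453.  -57.9 -11.3] 0.0763829389113757
box [453.3 -57.8 -11.7] 0.034895981954805484
catch_knob scene [([538.0, -83.0, 61.0], 0.68)]
catch_knob top [([541.0, -73.0, 42.0], 0.63)]
box_seat scene [([471.0, -84.0, 38.0], 0.7)]
box_seat top [([473.0, -60.0, 39.0], 0.57)]
box_lip scene [([469.0, -83.0, 33.0], 0.91)]
box_lip top [([480.0, -63.0, 38.0], 0.95)]
```

View pics/g1.png

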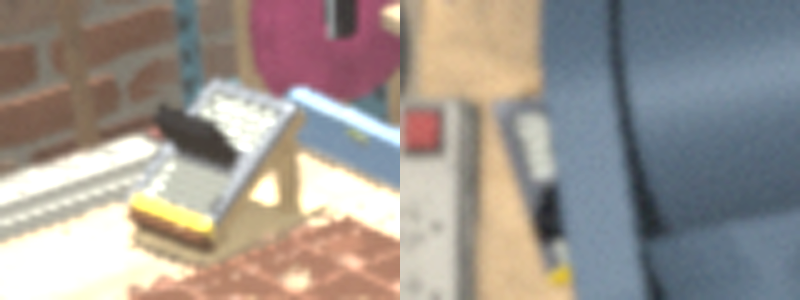

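```bash
python3 - <<'E'
from rig import r
s=r.observe();print(s["q"].round(1),s["joint_velocities"].round(1),s["position"],s["eef_rot"])
E
```

```text
[ 11.1  17.5  -2.2  70.3   2.5 179.9] [-0.   0.1  0.  -0.   0.  -0. ] [525.26718758 117.15715619 175.15260509] [-1.77466434e+02  4.24117391e-02  1.11118741e+01]
```

Joint 6 is stopped at its +180 limit. I'll use the equivalent grasp a half turn round, which suits the box as well.

>>> move_arm(
  increments=[0,0,0,0,8,0,0,0,0,16,0,0,0,0,24,0,0,0,0,32,0,0,0,0,40,0,0,0,0,48,0,0,0,0,56,0,0,0,0,64,0,0,0,0,72,0,0,0,0,80,0,0,0,0,88,0,0,0,0,96],
)

```text
clock: 5.15
position: [525.2, 117.1, 174.9]
eef_rot: [-177.5, 0.1, 107.4]
ft_force: [-0.9, 0.2, 0.4]
width: 85.6
gripper_force: 0.0
```

>>> move_arm(
  increments=[0,0,0,20,8.5,0,0,0,40,17,0,0,0,40,25.5,0,0,0,40,34,0,0,0,40,42.5,0,0,0,40,51,0,0,0,40,59.5,0,0,0,40,68,0,0,0,40,76.5,0,0,0,40,85,0,0,0,40,93.5,0,0,0,40,102],
)

```text
clock: 6.35
position: [525.2, 117.2, 215.0]
eef_rot: [-177.5, 0.1, -150.5]
ft_force: [0.4, -0.3, -0.5]
width: 85.6
gripper_force: 0.0
```

```bash
python3 - <<'E'
from rig import r
s=r.observe();print(s["q"].round(1),s["position"],s["eef_rot"])
E
```

```text
[ 14.   16.1   1.6  74.8  -2.4 -15.4] [525.1887308  117.19450001 214.9519671 ] [-1.77457403e+02  1.04245598e-01 -1.50534257e+02]
```

>>> move_arm(
  increments=[0,0,0,0,8.5,0,0,0,0,17,0,0,0,0,25.5,0,0,0,0,34,0,0,0,0,42.5,0,0,0,0,51,0,0,0,0,59.5,0,0,0,0,68,0,0,0,0,76.5,0,0,0,0,85,0,0,0,0,93.5,0,0,0,0,102],
)

```text
clock: 7.55
position: [525.2, 117.1, 215.0]
eef_rot: [-177.4, 0.1, -48.5]
ft_force: [-0.1, -0.4, -0.1]
width: 85.5
gripper_force: 0.0
```

>>> move_arm(
  increments=[0,0,0,0,8.5,0,0,0,0,17,0,0,0,0,25.5,0,0,0,0,34,0,0,0,0,42.5,0,0,0,0,51,0,0,0,0,59.5,0,0,0,0,66],
)

```text
clock: 8.35
position: [518.9, 141.8, 214.8]
eef_rot: [-178.8, 0.1, 14.4]
ft_force: [0.6, 0.0, 0.9]
width: 85.3
gripper_force: 0.0
```

```bash
python3 - <<'E'
from rig import r
s=r.observe();print(s["q"].round(1),s["position"],s["eef_rot"],s["clock"])
E
```

```text
[  14.6   16.9    2.8   76.     1.2 -179.8] [518.89893139 141.76265098 214.7831317 ] [-1.78837788e+02  1.11481181e-01  1.44277860e+01] 8.35
```

>>> move_arm(
  increments=[0,0,0,0,2.5],
)

```text
clock: 8.45
position: [514.8, 155.6, 214.8]
eef_rot: [-179.4, 0.1, 16.4]
ft_force: [0.1, -0.9, 0.1]
width: 85.6
gripper_force: 0.0
```

```bash
python3 - <<'E'
from rig import r
s=r.observe();print(s["q"].round(1),s["position"],s["eef_rot"],s["clock"])
E
```

```text
[  16.4   16.9    2.8   76.     0.6 -180. ] [514.7870863  155.6260881  214.84961552] [-1.79355352e+02  1.00025482e-01  1.63850271e+01] 8.45
```

>>> move_arm(
  increments=[0,0,0,0,2.5],
)

```text
clock: 8.55
position: [511.4, 165.8, 214.8]
eef_rot: [-179.9, 0.1, 17.9]
ft_force: [0.0, -0.4, 0.3]
width: 85.6
gripper_force: 0.0
```

>>> move_arm(
  increments=[0,-4,40,0,-5,0,-11,90,0,-11.4,0,-11,140,0,-11.4,0,-11,164,0,-11.4,0,-11,164,-40,-11.4,0,-11,164,-70,-11.4,0,-11,164,-80,-11.4,0,-11,164,-80,-11.4],
)

```text
clock: 9.35
position: [500.0, 328.6, 134.0]
eef_rot: [-179.9, 0.2, 6.4]
ft_force: [0.3, 0.1, 0.1]
width: 85.4
gripper_force: 0.0
```

```bash
python3 - <<'E'
from h import *
s=r.observe();print(s["q"].round(1),s["position"],s["eef_rot"],s["clock"])
cv2.imwrite("pics/scene2.png",r.capture("scene")[:,:,::-1])
a=cv2.imread("pics/scene2.png")[110:215,130:270]
cv2.imwrite("pics/g2.png",cv2.convertScaleAbs(cv2.resize(a,(800,600),interpolation=cv2.INTER_CUBIC),alpha=1.4))
E
```

```text
[  33.2   25.6    3.7   68.2    0.2 -153.1] [499.97414441 328.59706123 133.95902585] [-179.93749973    0.22443997    6.35156283] 9.35
```

View pics/g2.png

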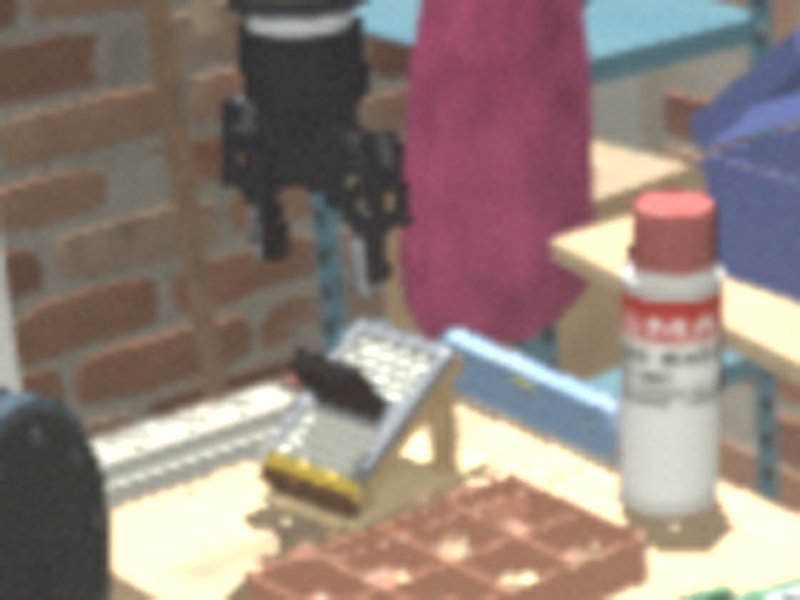

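The open fingers' tips are at about (272,257) and (375,292). The rib runs from (298,350) to (380,405), so I'll check the lateral offset by projection.

```bash
python3 - <<'E'
from h import *
s=800/140
cr=lambda X:((proj(np.atleast_2d(X).astype(float),"scene")+.5-[130,110])*s).round(0).tolist()
T=np.array([500,328.6,134.])
y=np.array([-np.sin(np.radians(6.4)),np.cos(np.radians(6.4)),0])
for dz in(-17,-4): print("tips",cr([T+y*w+[0,0,dz] for w in(48,-48)]))
for p,yaw in(([503,330,81.5],6.5),([505,331,81.3],6.5),([500,325,81],6.5)):
    P=np.array(p);print(p,"rib top ends / bottom",cr(place(np.array([[-8,30,15],[8,30,15],[8,-30,15],[-8,-30,15],[-8,-30,-25],[8,-30,-25.]]),P,yaw,35)))
    print(" plate top corners",cr(place(np.array([[60,45,-25],[60,-45,-25],[-60,45,-25],[-60,-45,-25.],[-60,-45,-33.]]),P,yaw,35)))
E
```

```text
tips [[277.0, 313.0], [380.0, 348.0]]
tips [[276.0, 294.0], [378.0, 328.0]]
[503, 330, 81.5] rib top ends / bottom [[284.0, 365.0], [299.0, 346.0], [363.0, 368.0], [348.0, 388.0], [379.0, 424.0], [394.0, 405.0]]
 plate top corners [[360.0, 316.0], [455.0, 347.0], [254.0, 459.0], [349.0, 495.0], [355.0, 502.0]]
[505, 331, 81.3] rib top ends / bottom [[286.0, 364.0], [301.0, 345.0], [364.0, 367.0], [350.0, 387.0], [381.0, 423.0], [395.0, 404.0]]
 plate top corners [[361.0, 316.0], [457.0, 346.0], [256.0, 458.0], [351.0, 494.0], [357.0, 501.0]]
[500, 325, 81] rib top ends / bottom [[285.0, 369.0], [299.0, 350.0], [364.0, 372.0], [349.0, 392.0], [380.0, 429.0], [394.0, 409.0]]
 plate top corners [[360.0, 320.0], [456.0, 351.0], [255.0, 463.0], [350.0, 499.0], [356.0, 506.0]]
```

```bash
python3 - <<'E'
import cv2
a=cv2.imread("pics/scene2.png")[162:204,170:226]
cv2.imwrite("pics/g3.png",cv2.convertScaleAbs(cv2.resize(a,(800,600),interpolation=cv2.INTER_CUBIC),alpha=1.2))
E
```

```text
(no output)
```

View pics/g3.png

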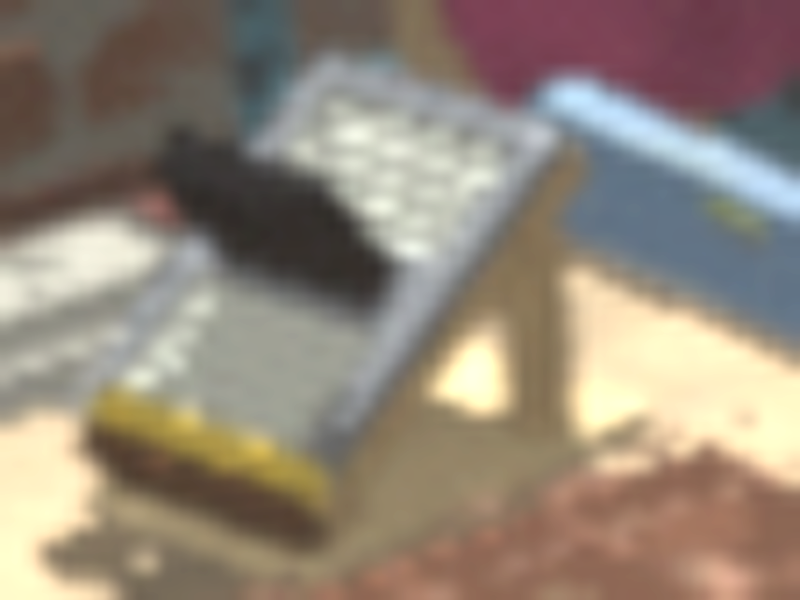

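```bash
python3 - <<'E'
from h import *
def tips(T,yaw,dz,w=48):
    a=np.radians(yaw);y=np.array([-np.sin(a),np.cos(a),0]);return proj(np.array([np.array(T)+y*k+[0,0,dz] for k in(w,-w)]),"scene").round(1).tolist()
for dz in(-17,-4,10,20):print(dz,"start",tips([151.4,-476.2,224.3],17.6,dz),"now",tips([500,328.6,134],6.4,dz))
# picks in px: 
print("start pick",(360*.7,375*.7),(425*.7,375*.7),"now pick",(130+272/5.714,110+257/5.714),(130+375/5.714,110+292/5.714))
E
```

```text
-17 start [[254.3, 266.9], [297.0, 279.3]] now [[178.0, 164.4], [196.0, 170.3]]
-4 start [[254.1, 261.4], [297.1, 273.6]] now [[177.7, 161.0], [195.7, 166.9]]
10 start [[254.0, 255.5], [297.2, 267.5]] now [[177.4, 157.4], [195.4, 163.2]]
20 start [[253.8, 251.2], [297.3, 263.1]] now [[177.1, 154.8], [195.2, 160.5]]
start pick (251.99999999999997, 262.5) (297.5, 262.5) now pick (177.60238011900594, 154.9772488624431) (195.6282814140707, 161.10255512775637)
```

By projection the open fingertips look about 20 mm higher than expected. I'll descend to the nominal height, which is safe either way, and look again.

>>> move_arm(
  increments=[0,0,0,-25,0,0,0,0,-48,0,0,0,0,-48,0],
)

```text
clock: 9.7
position: [500.2, 328.6, 86.1]
eef_rot: [-179.9, 0.2, 6.3]
ft_force: [-1.3, -1.1, -0.2]
width: 85.6
gripper_force: 0.0
```

```bash
python3 - <<'E'
from h import *
s=r.observe();print(s["q"].round(1),s["position"],s["ft_force"],s["clock"])
cv2.imwrite("pics/scene3.png",r.capture("scene")[:,:,::-1])
a=cv2.imread("pics/scene3.png")[138:204,160:248]
cv2.imwrite("pics/g4.png",cv2.convertScaleAbs(cv2.resize(a,(800,600),interpolation=cv2.INTER_CUBIC),alpha=1.5,beta=15))
E
```

```text
[  33.2   27.2   -1.1   61.9    0.2 -153.1] [500.2016648  328.55847014  86.05922016] [-1.27995195 -1.13693789 -0.22472122] 9.7
```

View pics/g4.png

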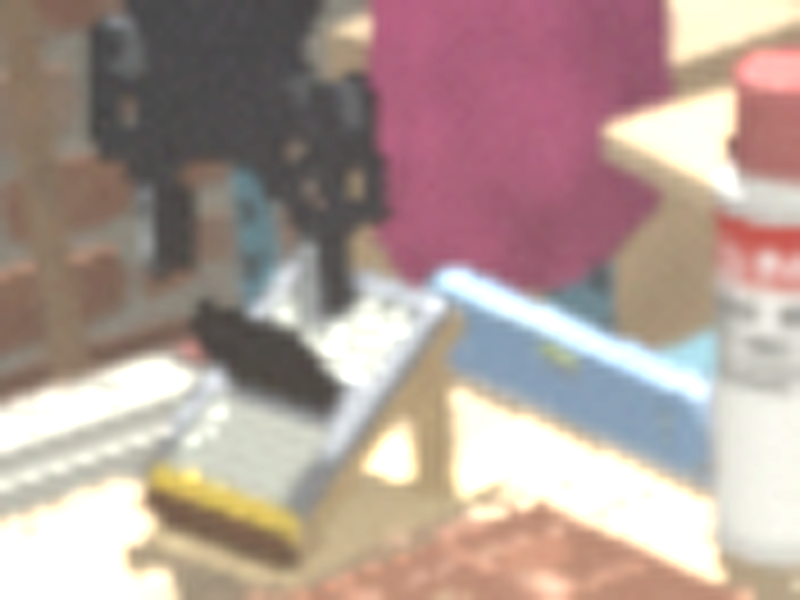

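The tips, at (172,275) and (338,310), are still above the rib, which spans (200,310) to (335,410). I'll go lower in small steps and watch the force.

>>> move_arm(
  increments=[0,2,0,-6,0,0,2,0,-12,0,0,2,0,-17,0,0,2,0,-17,0],
)

```text
clock: 10.15
position: [502.4, 328.9, 69.2]
eef_rot: [-179.9, 0.2, 6.4]
ft_force: [-0.5, -0.6, -0.2]
width: 85.5
gripper_force: 0.0
```

```bash
python3 - <<'E'
from h import *
s=r.observe();print(s["position"],s["ft_force"],s["clock"])
cv2.imwrite("pics/scene4.png",r.capture("scene")[:,:,::-1])
a=cv2.imread("pics/scene4.png")[156:204,168:232]
cv2.imwrite("pics/g5.png",cv2.convertScaleAbs(cv2.resize(a,(800,600),interpolation=cv2.INTER_CUBIC),alpha=1.5,beta=15))
E
```

```text
[502.38481616 328.92631972  69.23287937] [-0.54786931 -0.62688484 -0.18335529] 10.15
```

View pics/g5.png

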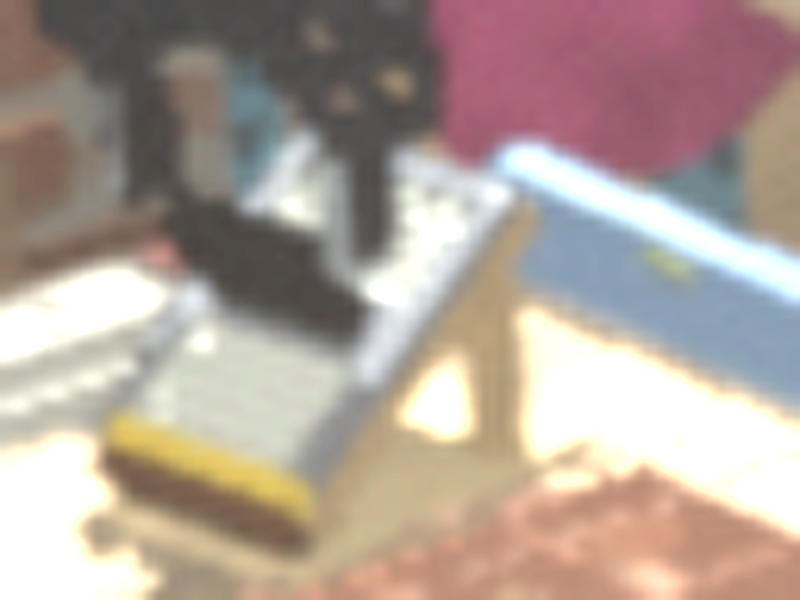

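In this picture the right fingertip, at (365,265), is still high against the rib's end face, which runs roughly (300,250) to (370,335). I'll go deeper in short, force-checked steps.

>>> move_arm(
  increments=[0,0,0,-2.5,0,0,0,0,-5,0],
)

```text
clock: 10.4
position: [502.7, 329.2, 64.8]
eef_rot: [-179.9, 0.1, 6.4]
ft_force: [-0.2, 0.7, 0.2]
width: 85.1
gripper_force: 0.0
```

>>> move_arm(
  increments=[0,0,0,-2.5,0,0,0,0,-5,0],
)

```text
clock: 10.6
position: [502.6, 329.1, 59.5]
eef_rot: [-179.9, 0.1, 6.4]
ft_force: [0.2, -0.3, -0.0]
width: 85.4
gripper_force: 0.0
```

>>> move_arm(
  increments=[40,0,0,0,0,60,0,0,0,0,110,0,0,0,0,110,0,0,0,0,110,0,0,0,0,110,0,0,0,0],
  grip_force=35,
)

```text
clock: 11.2
position: [502.8, 329.3, 60.1]
eef_rot: [-179.8, 0.1, 6.4]
ft_force: [-2.0, -0.9, 4.7]
width: 59.4
gripper_force: 38.5
```

```bash
python3 - <<'E'
from h import *
s=r.observe();print(s["position"],s["eef_rot"],s["ft_force"],s["moment"],s["clock"],s["width"],s["gripper_force"])
cv2.imwrite("pics/scene5.png",r.capture("scene")[:,:,::-1])
a=cv2.imread("pics/scene5.png")[156:204,168:232]
cv2.imwrite("pics/g6.png",cv2.convertScaleAbs(cv2.resize(a,(800,600),interpolation=cv2.INTER_CUBIC),alpha=1.8,beta=25))
E
```

```text
[502.75074903 329.3376079   60.0763368 ] [-1.79849285e+02  9.26479236e-02  6.36118573e+00] [-2.03202478 -0.90160013  4.74705132] [0.1993221  0.51672359 0.1497996 ] 11.2 59.42282096855841 38.503925800323486
```

View pics/g6.png

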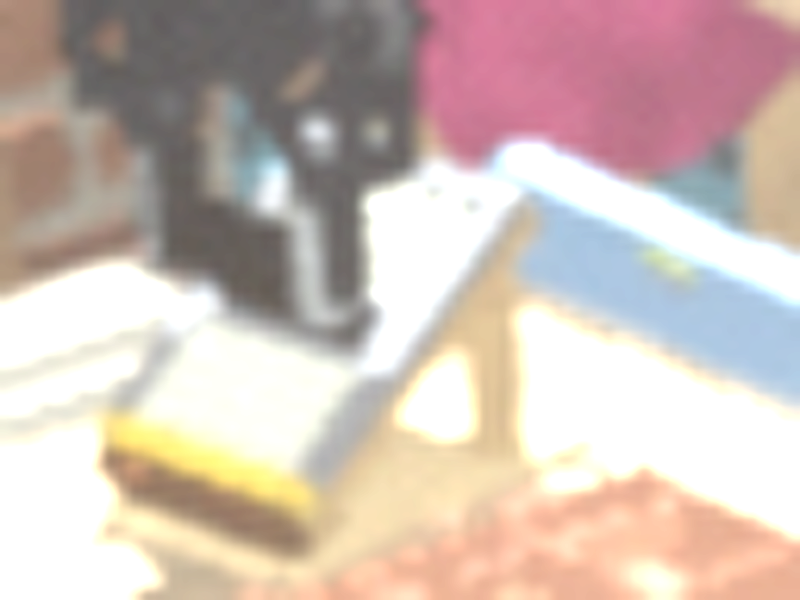

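The grasp holds: the opening reads 59.4 mm against the 60 mm rib, with the finger on the rib's end face at (335,315). Now I'll lift square to the face.

>>> move_arm(
  increments=[110,-3,-0.3,4,0,110,-6,-0.7,8.5,0,110,-12,-1.3,17,0,110,-20,-2,29,0,110,-20,-2,60,0,110,-20,-2,80,0,110,-20,-2,80,0],
)

```text
clock: 11.95
position: [483.3, 328.0, 143.4]
eef_rot: [-179.7, -0.1, 6.4]
ft_force: [0.7, 0.8, -1.1]
width: 59.1
gripper_force: 39.0
```

```bash
python3 - <<'E'
from h import *
s=r.observe();print(s["position"],s["eef_rot"],s["ft_force"],s["moment"],s["clock"],s["width"],s["gripper_force"])
[r.capture(c) for c in K]
ms={c:mask("panel_grip",c)[0] for c in K}
for c in K:print(c,None if ms[c] is None else ms[c].sum())
m={"scene":ms["scene"]};T=s["position"]
def rep(v,e):print(v.round(1),round(e,3))
# tool-hand fit: x,y known from kinematics, z & tilt free
rep(*fit(PANEL,m,lambda v:(np.array([T[0],T[1],v[0]]),6.4,v[1]),[160,35],[10,8]))
rep(*fit(PANEL,m,lambda v:(np.array(v[:3]),6.4,v[3]),[T[0],T[1],160,35],[8,8,10,8]))
E
```

```text
[483.30285101 328.00260031 143.40801   ] [-1.79745303e+02 -1.20983053e-01  6.37122968e+00] [ 0.72746432  0.80505721 -1.05112128] [-0.02500864  0.00266849  0.00623196] 11.95 59.11503986050291 38.956300020217896
scene 534.0
top 813.0
[163.   34.7] 0.281
[487.2 330.2 162.4  34. ] 0.26
```

>>> move_arm(
  increments=[110,-2,-15,0,-1,110,-5,-45,0,-3,110,-8,-80,0,-5,110,-12,-120,0,-7,110,-16,-160,0,-9,110,-20,-200,0,-11,110,-24,-240,0,-13,110,-28,-280,0,-15,110,-32,-320,0,-17,110,-35,-355,0,-18,110,-37,-375,0,-18,110,-38,-384,0,-18],
)

```text
clock: 13.35
position: [443.7, -58.4, 138.9]
eef_rot: [-179.9, 0.2, -11.8]
ft_force: [0.2, 1.1, -2.5]
width: 59.0
gripper_force: 38.8
```

```bash
cat > look.py <<'E'
from h import *
import sys
s=r.observe();T=s["position"];print(T.round(1),s["eef_rot"].round(1),s["ft_force"].round(1),s["clock"],s["width"].round(1),s["gripper_force"].round(0),"q6",s["q"][5].round(1))
ms={c:(r.capture(c),mask("panel_grip",c)[0])[1] for c in K}
for c in K:print(c,None if ms[c] is None else ms[c].sum())
B0=np.array([453.3,-57.8,0]);Rb=Ro.from_euler("z",-11.6,degrees=True).as_matrix()
def rep(v,e):
    v=list(v)
    p=np.array([T[0],T[1],v[0]]) if len(v)==2 else np.array(v[:3])
    print(np.round(v,1),round(e,3),"G in box",(Rb.T@(p-B0)).round(1),"B",((place(np.array([[-60,0,-33.],[60,0,-33],[-60,0,-25]]),p,-11.6,v[-1])-B0)@Rb).round(1).tolist())
m={"scene":ms["scene"]}
rep(*fit(PANEL,m,lambda v:(np.array([T[0],T[1],v[0]]),-11.6,v[1]),[T[2]+19,float(sys.argv[1])],[8,8]))
rep(*fit(PANEL,m,lambda v:(np.array(v[:3]),-11.6,v[3]),[T[0],T[1],T[2]+19,float(sys.argv[1])],[5,5,8,8]))
print("tcp box",(Rb.T@(T-B0)).round(1))
cv2.imwrite("pics/now.png",r.capture("scene")[:,:,::-1])
E
python3 look.py 35
```

```text
Traceback (most recent call last):
  File "look.py", line 3, in <module>
    s=r.observe();T=s["position"];print(T.round(1),s["eef_rot"].round(1),s["ft_force"].round(1),s["clock"],s["width"].round(1),s["gripper_force"].round(0),"q6",s["q"][5].round(1))
                                                                                                           ^^^^^^^^^^^^^^^^
AttributeError: 'float' object has no attribute 'round'
```

```bash
sed -i 's/s\["width"\].round(1),s\["gripper_force"\].round(0)/round(s["width"],1)/' look.py; python3 look.py 35
```

```text
[443.7 -58.4 138.9] [-179.9    0.2  -11.8] [ 0.2  1.1 -2.5] 13.35 59.0 q6 -175.8
scene 636.0
top None
[157.2  36.5] 0.384 G in box [ -9.3  -2.5 157.2] B [[-37.9, -2.5, 95.0], [58.6, -2.5, 166.4], [-42.6, -2.5, 101.4]]
[447.5 -57.9 156.1  34.6] 0.378 G in box [ -5.7  -1.3 156.1] B [[-36.4, -1.3, 94.9], [62.4, -1.3, 163.0], [-40.9, -1.3, 101.5]]
tcp box [ -9.3  -2.5 138.9]
```

>>> move_arm(
  increments=[110,1.5,2,-15,0,110,1.5,2,-30,0,110,1.5,2,-42,0,110,1.5,2,-50,0,110,1.5,2,-53,0,110,1.5,2,-55,0,110,1.5,2,-55,0],
)

```text
clock: 14.3
position: [446.3, -54.8, 84.9]
eef_rot: [-179.9, 0.1, -11.6]
ft_force: [-0.5, -0.2, -1.3]
width: 59.3
gripper_force: 38.9
```

```bash
python3 look.py 35; python3 - <<'E'
import cv2
a=cv2.imread("pics/now.png")[185:275,200:320]
cv2.imwrite("pics/n1.png",cv2.convertScaleAbs(cv2.resize(a,(800,600),interpolation=cv2.INTER_CUBIC),alpha=1.5,beta=20))
E
```

```text
[446.3 -54.8  84.9] [-1.799e+02  1.000e-01 -1.160e+01] [-0.5 -0.2 -1.3] 14.3 59.3 q6 -175.5
scene 681.0
top None
[104.3  35.6] 0.309 G in box [ -7.5   1.6 104.3] B [[-37.0, 1.6, 42.5], [60.5, 1.6, 112.4], [-41.6, 1.6, 49.0]]
[449.8 -55.  104.4  33.7] 0.28 G in box [ -4.    2.  104.4] B [[-35.6, 2.0, 43.6], [64.2, 2.0, 110.3], [-40.0, 2.0, 50.3]]
tcp box [-7.5  1.6 84.9]
```

View pics/n1.png

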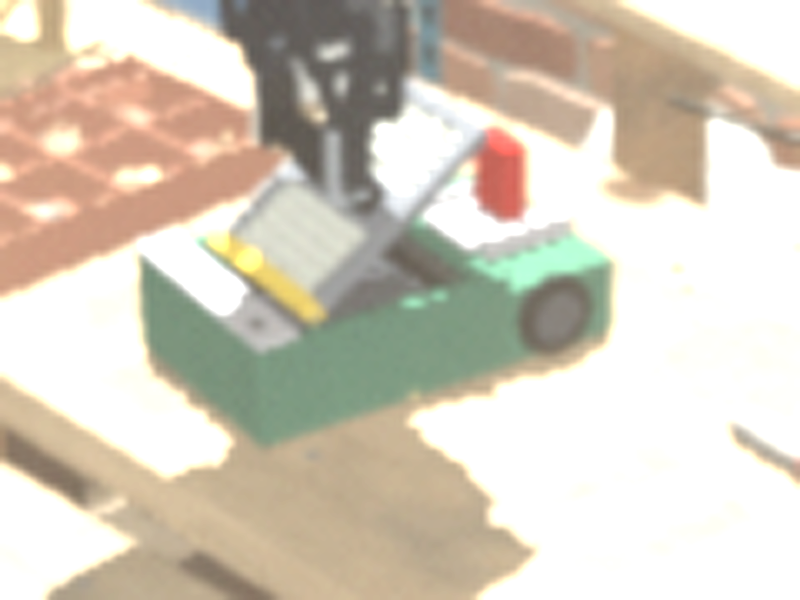

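The yellow edge, about (205,240) to (320,315), is just inside the lip and above the opening. The panel is tilted about 35° and square to the box. That was my eleventh picture and the limit is ten, so I'll view no more and work from numbers. Next I'll lower to touch the seat.

>>> move_arm(
  increments=[110,0,-1,-3,0,110,0,-1,-6,0,110,0,-1,-8,0,110,0,-1,-9,0,110,0,-1,-10,0],
)

```text
clock: 15.05
position: [446.1, -55.9, 74.6]
eef_rot: [-179.9, 0.1, -11.6]
ft_force: [-1.0, 1.2, -2.0]
width: 59.3
gripper_force: 38.9
```

>>> move_arm(
  increments=[110,0,0,-1,0,110,0,0,-2,0,110,0,0,-2,0],
)

```text
clock: 15.35
position: [446.1, -55.9, 72.6]
eef_rot: [-179.9, 0.1, -11.6]
ft_force: [0.0, -0.1, -1.2]
width: 59.1
gripper_force: 38.9
```

>>> move_arm(
  increments=[110,0,0,-1,0,110,0,0,-2,0,110,0,0,-2,0],
)

```text
clock: 15.65
position: [446.0, -55.9, 70.6]
eef_rot: [-179.9, 0.1, -11.6]
ft_force: [-0.6, -0.3, -1.5]
width: 59.2
gripper_force: 38.9
```

>>> move_arm(
  increments=[110,0,0,-1,0,110,0,0,-2,0,110,0,0,-2,0],
)

```text
clock: 15.95
position: [446.6, -56.0, 69.0]
eef_rot: [-179.9, 0.1, -11.6]
ft_force: [-0.7, -0.6, 5.6]
width: 59.2
gripper_force: 39.8
```

```bash
python3 look.py 35
```

```text
[446.6 -56.   69. ] [-1.799e+02  1.000e-01 -1.160e+01] [-0.7 -0.6  5.6] 15.95 59.2 q6 -175.6
scene 683.0
top None
[90.3 33.5] 0.333 G in box [-6.9  0.4 90.3] B [[-38.8, 0.4, 29.6], [61.3, 0.4, 95.8], [-43.2, 0.4, 36.3]]
[450.3 -55.4  88.9  34.4] 0.314 G in box [-3.4  1.8 88.9] B [[-34.3, 1.8, 27.8], [64.7, 1.8, 95.5], [-38.8, 1.8, 34.4]]
tcp box [-6.9  0.4 69. ]
```

Contact with the seat came at TCP z of about 69, as predicted. With a lighter grip I'll pivot the panel about its yellow edge to about 20°.

>>> move_arm(
  increments=[110,0,0,0,0,110,1.7,-0.3,-1,0,110,3.4,-0.7,-2,0,110,5.2,-1.1,-3,0,110,7.6,-1.6,-4.4,0,110,9.4,-1.9,-5.7,0,110,11.2,-2.3,-7,0,110,12.8,-2.6,-8.4,0,110,14.6,-3,-10,0,110,14.6,-3,-10,0],
  grip_force=22,
)

```text
clock: 17.2
position: [462.1, -59.1, 59.4]
eef_rot: [-179.9, -0.0, -11.6]
ft_force: [2.9, -0.4, 8.6]
width: 59.6
gripper_force: 41.8
```

```bash
python3 look.py 22
```

```text
[462.1 -59.1  59.4] [-179.9   -0.   -11.6] [ 2.9 -0.4  8.6] 17.2 59.6 q6 -175.7
scene None
top NoneTraceback (most recent call last):
  File "look.py", line 12, in <module>
    rep(*fit(PANEL,m,lambda v:(np.array([T[0],T[1],v[0]]),-11.6,v[1]),[T[2]+19,float(sys.argv[1])],[8,8]))
         ~~~^^^^^^^^^^^^^^^^^^^^^^^^^^^^^^^^^^^^^^^^^^^^^^^^^^^^^^^^^^^^^^^^^^^^^^^^^^^^^^^^^^^^^^^^^^^^^
  File "h.py", line 26, in fit
    o=minimize(cost,x0,method="Nelder-Mead",options=dict(initial_simplex=sx,xatol=.05,fatol=1e-4,maxiter=250))
    res = _minimize_neldermead(fun, x0, args, callback, bounds=bounds,
                               **options)
    fsim[k] = func(sim[k])
              ~~~~^^^^^^^^
    fx = function(np.copy(x), *(wrapper_args + args))
  File "h.py", line 24, in cost
    p,yaw,tilt=f(v);return sum(np.abs(sil(parts,p,yaw,tilt,c)-m).sum()/m.sum() for c,m in ms.items())
                           ~~~^^^^^^^^^^^^^^^^^^^^^^^^^^^^^^^^^^^^^^^^^^^^^^^^^^^^^^^^^^^^^^^^^^^^^^^
  File "h.py", line 24, in <genexpr>
    p,yaw,tilt=f(v);return sum(np.abs(sil(parts,p,yaw,tilt,c)-m).sum()/m.sum() for c,m in ms.items())
                                      ~~~~~~~~~~~~~~~~~~~~~~~^~
TypeError: unsupported operand type(s) for -: 'float' and 'NoneType'
```

```bash
cat > look.py <<'E'
from h import *
import sys
s=r.observe();T=s["position"];print(T.round(1),s["ft_force"].round(1),s["clock"],round(s["width"],1),round(s["gripper_force"],1))
im=r.capture("scene")
B0=np.array([453.3,-57.8,0]);Rb=Ro.from_euler("z",-11.6,degrees=True).as_matrix()
print("tcp box",(Rb.T@(T-B0)).round(1))
m=None
for n in("panel_grip","panel_free_edge","panel_tuck_edge"):
    m,c=mask(n,"scene")
    if m is not None: break
hsv=cv2.cvtColor(im,cv2.COLOR_RGB2HSV)
near=np.zeros((420,560),bool);near[205:245,218:262]=1
Y=(hsv[...,0]>18)&(hsv[...,0]<33)&(hsv[...,1]>130)&(hsv[...,2]>90)&near
ys,xs=np.nonzero(Y)
if len(xs): print("yellow n",len(xs),"mean",xs.mean().round(1),ys.mean().round(1),"x range",xs.min(),xs.max(),"y",ys.min(),ys.max())
if m is not None:
    print("mask",n,round(c,2),m.sum())
    def rep(v,e):
        p=np.array([T[0],T[1],v[0]]) if len(v)==2 else np.array(v[:3])
        q=place(np.array([[-60,0,-33.],[60,0,-33],[-60,0,-25]]),p,-11.6,v[-1])
        print(np.round(v,1),round(e,3),"G",(Rb.T@(p-B0)).round(1),"B,F,top",((q-B0)@Rb).round(1).tolist(),"yellow px",proj(((q[:1]+q[2:])/2),"scene").round(1))
    t0=float(sys.argv[1])
    rep(*fit(PANEL,{"scene":m},lambda v:(np.array([T[0],T[1],v[0]]),-11.6,v[1]),[T[2]+20,t0],[8,8]))
    rep(*fit(PANEL,{"scene":m},lambda v:(np.array(v[:3]),-11.6,v[3]),[T[0],T[1],T[2]+20,t0],[5,5,8,8]))
cv2.imwrite("pics/now.png",im[:,:,::-1])
E
python3 look.py 20
```

```text
[462.1 -59.1  59.5] [2.8 0.1 8.4] 17.4 59.1 41.7
tcp box [ 8.8  0.5 59.5]
yellow n 6 mean 240.7 229.8 x range 239 242 y 229 231
mask panel_grip 0.93 551.0
[83.2 15.5] 0.463 G [ 8.8  0.5 83.2] B,F,top [[-40.1, 0.5, 35.3], [75.5, 0.5, 67.5], [-42.3, 0.5, 43.0]] yellow px [[237.8 229.8]]
[469.3 -56.4  79.5  11.8] 0.444 G [15.4  4.6 79.5] B,F,top [[-36.6, 4.6, 35.0], [80.8, 4.6, 59.5], [-38.3, 4.6, 42.8]] yellow px [[238.3 229. ]]
```

The tilt is now about 15-20°, with the yellow edge still clear of the lip. I'll raise it slightly and slide the edge under the lip.

>>> move_arm(
  increments=[110,0,0,1.2,0,110,-2,0.4,1.2,0,110,-4,0.8,1.2,0,110,-6,1.2,1.2,0,110,-8,1.6,1.2,0,110,-10,2,1.2,0,110,-12,2.4,1.2,0,110,-14,2.8,1.2,0,110,-16,3.2,1.2,0,110,-18,3.6,1.2,0,110,-18,3.6,1.2,0],
  grip_force=30,
)

```text
clock: 18.6
position: [443.8, -55.5, 60.4]
eef_rot: [-179.9, -0.0, -11.7]
ft_force: [7.8, -1.9, 2.6]
width: 59.4
gripper_force: 40.9
```

```bash
python3 look.py 18
```

```text
[443.8 -55.5  60.4] [ 7.8 -1.9  2.6] 18.6 59.4 40.9
tcp box [-9.7  0.3 60.4]
mask panel_grip 0.78 533.0
[84.3 17.5] 0.551 G [-9.7  0.3 84.3] B,F,top [[-57.0, 0.3, 34.7], [57.4, 0.3, 70.8], [-59.4, 0.3, 42.4]] yellow px [[233.  231.5]]
[447.6 -57.2  84.   15.6] 0.544 G [-5.7 -0.5 84. ] B,F,top [[-54.7, -0.5, 36.1], [60.9, -0.5, 68.4], [-56.8, -0.5, 43.8]] yellow px [[233.8 231. ]]
```

The yellow edge is now hidden under the lip, with a light 8 N reaction along the box's x. Now I'll lower the free edge in stages with a light grip.

>>> move_arm(
  increments=[110,0,0,0,0,110,1,-0.2,-2,0,110,2,-0.4,-4,0,110,3,-0.6,-6,0,110,4.2,-0.8,-8,0,110,5.2,-1.1,-10,0,110,5.2,-1.1,-10,0],
  grip_force=20,
)

```text
clock: 19.4
position: [451.1, -57.1, 51.5]
eef_rot: [-179.9, -0.2, -11.6]
ft_force: [11.9, -4.0, 18.2]
width: 59.2
gripper_force: 45.5
```

```bash
python3 look.py 9
```

```text
[451.1 -57.1  51.5] [11.9 -4.  18.2] 19.4 59.2 45.5
tcp box [-2.3  0.3 51.5]
mask panel_grip 0.81 458.0
[80.1  5.2] 0.693 G [-2.3  0.3 80.1] B,F,top [[-59.1, 0.3, 41.8], [60.4, 0.3, 52.6], [-59.8, 0.3, 49.8]] yellow px [[232.5 229.5]]
[457.4 -55.8  77.8   3.1] 0.65 G [ 3.6  2.8 77.8] B,F,top [[-54.5, 2.8, 41.6], [65.3, 2.8, 48.0], [-55.0, 2.8, 49.6]] yellow px [[233.5 228.9]]
```

The forces may be friction at the seat or contact with the wall. I'll unload a little and probe toward the lip wall to fix x.

>>> move_arm(
  increments=[110,-1,0.2,2.5,0,110,-2,0.4,2.5,0,110,-3,0.6,2.5,0,110,-3,0.6,2.5,0],
)

```text
clock: 19.9
position: [448.4, -56.5, 54.0]
eef_rot: [-179.9, -0.3, -11.7]
ft_force: [15.4, -4.7, 9.2]
width: 59.7
gripper_force: 44.4
```

>>> move_arm(
  increments=[110,-1,0.2,0,0,110,-2,0.4,0,0,110,-2,0.4,0,0],
)

```text
clock: 20.2
position: [447.5, -56.3, 54.5]
eef_rot: [-179.9, -0.4, -11.7]
ft_force: [19.3, -5.4, 12.8]
width: 59.6
gripper_force: 44.7
```

The stop is the wall under the lip, at TCP box x of about -6. I'll lower the rest of the way along the pivot arc and ease off the wall.

>>> move_arm(
  increments=[110,3,-0.6,0,0,110,4,-0.8,-1.5,0,110,5,-1,-3,0,110,6,-1.2,-4.5,0,110,7,-1.4,-6,0,110,8,-1.6,-7.5,0,110,9,-1.8,-9,0,110,9,-1.8,-9,0],
)

```text
clock: 21.0
position: [454.1, -57.6, 46.0]
eef_rot: [-179.9, -0.2, -11.7]
ft_force: [-5.0, -0.7, 50.2]
width: 59.2
gripper_force: 51.5
```

```bash
python3 look.py 3
```

```text
[454.1 -57.6  46. ] [-5.  -0.7 50.2] 21.0 59.2 51.5
tcp box [ 0.7  0.3 46. ]
mask panel_grip 0.84 413.0
[79.   1.2] 0.787 G [ 0.7  0.3 79. ] B,F,top [[-58.5, 0.3, 44.7], [61.4, 0.3, 47.3], [-58.7, 0.3, 52.7]] yellow px [[232.7 228.6]]
[462.5 -63.   79.3  -5.4] 0.728 G [10.  -3.3 79.3] B,F,top [[-52.8, -3.3, 52.1], [66.7, -3.3, 40.8], [-52.1, -3.3, 60.1]] yellow px [[235.  226.4]]
```

The z force jumped to 50 N at TCP z 46, before the flat height of about 41, so the free edge may be on the block's rim. I'll unload at once and check.

>>> move_arm(
  increments=[110,0,0,3,0,110,-1,0.2,6,0,110,-1,0.2,6,0],
)

```text
clock: 21.4
position: [450.0, -56.8, 49.2]
eef_rot: [-179.9, 0.2, -11.6]
ft_force: [-1.1, -0.1, -3.0]
width: 59.1
gripper_force: 45.4
```

```bash
python3 look.py 5; python3 - <<'E'
from h import *
im=cv2.cvtColor(cv2.imread("pics/now.png"),cv2.COLOR_BGR2HSV)
for y in range(200,246):
    s=""
    for x in range(216,300):
        h,sa,v=map(int,im[y,x])
        s+= "k" if v<55 else "R" if (h<8 or h>172) and sa>140 else "Y" if 18<h<33 and sa>130 else "G" if 55<h<90 and sa>70 else "W" if v>190 and sa<60 else "g" if sa<60 else "."
    print(y,s)
B0=np.array([453.3,-57.8,0])
for t,bx in((0,-60),(4.8,-56),(8,-60)):
    o=Ro.from_euler("y",-t,degrees=True).as_matrix()@np.array([60,0,33.])
    p=B0+Ro.from_euler("z",-11.6,degrees=True).as_matrix()@np.array([bx+o[0],0,30+o[2]])
    print(t,bx,"rib -y end (top/bot, -x/+x)",proj(place(box((-8,8),(-30,),(-25,15)),p,-11.6,t),"scene").round(1).tolist(),"free top corners",proj(place(box((60,),(45,-45),(-25,)),p,-11.6,t),"scene").round(1).tolist())
E
```

```text
[450.  -56.8  49.2] [-1.1 -0.1 -3. ] 21.4 59.1 45.4
tcp box [-3.4  0.3 49.2]
mask panel_grip 0.65 424.0
[80.4  0.3] 0.804 G [-3.4  0.3 80.4] B,F,top [[-63.2, 0.3, 47.0], [56.8, 0.3, 47.7], [-63.2, 0.3, 55.0]] yellow px [[231.4 228.3]]
[459.1 -58.7  80.6  -3.7] 0.715 G [ 5.8  0.2 80.6] B,F,top [[-56.2, 0.2, 51.5], [63.6, 0.2, 43.8], [-55.7, 0.2, 59.5]] yellow px [[233.4 226.4]]
200 ....................ggggkggggkgggggggggggggggg.............g..............g.........
201 ......................gggggggggggggggggggggggg.............g.............ggg........
202 ......................gggggggggggggg.ggggggggg...........................gWg........
203 .......................gggggggggggg...gggggggg..........................ggWg........
204 .......................gggggggggggg.gggggggggg..........RRR.............ggWg........
205 ........................gggggggggggggggggggggg..........RRRRR.........gggWWg........
206 ........................gggggggggggg..gggggggg..........RRRRRR........gggggg........
207 ........................gggggg...ggg..gggggggg..........RRRRRR.........ggggg........
208 ....
[... 3122 characters left out ...]
.ggggggggggggggggggggggggggggggggggggggg.................................
244 .............ggggggggggggggggggggggggggggggggg.g....................................
245 ...............gggggggggggggggggggggggggggggg.......................................
0 -60 rib -y end (top/bot, -x/+x) [[252.3, 231.3], [252.0, 219.6], [256.8, 229.9], [256.5, 218.3]] free top corners [[258.5, 216.3], [273.7, 227.3]]
4.8 -56 rib -y end (top/bot, -x/+x) [[253.1, 229.7], [251.9, 218.4], [257.6, 228.0], [256.4, 216.6]] free top corners [[259.2, 213.3], [274.5, 224.2]]
8 -60 rib -y end (top/bot, -x/+x) [[251.8, 229.3], [249.8, 218.2], [256.2, 227.3], [254.4, 216.2]] free top corners [[257.8, 211.9], [273.0, 222.8]]
```

The text map puts the free edge about 5 px too far out, so it was resting on the block's rim. With the panel hanging just clear (-3 N), I'll slide it toward the lip wall until contact.

>>> move_arm(
  increments=[110,-1,0.2,0,0,110,-2,0.4,0,0,110,-2,0.4,0,0],
  grip_force=30,
)

```text
clock: 21.8
position: [448.6, -56.6, 49.2]
eef_rot: [-179.9, 0.1, -11.6]
ft_force: [0.6, 0.5, -1.7]
width: 59.1
gripper_force: 45.4
```

>>> move_arm(
  increments=[110,-1,0.2,0,0,110,-2,0.4,0,0,110,-2,0.4,0,0],
)

```text
clock: 22.1
position: [446.7, -56.2, 49.4]
eef_rot: [-179.9, 0.1, -11.6]
ft_force: [0.3, 0.5, -2.6]
width: 59.1
gripper_force: 45.4
```

>>> move_arm(
  increments=[110,-1,0.2,0,0,110,-2,0.4,0,0,110,-2,0.4,0,0],
)

```text
clock: 22.4
position: [445.0, -55.8, 49.5]
eef_rot: [-179.9, 0.1, -11.6]
ft_force: [0.7, 0.6, -3.0]
width: 59.3
gripper_force: 45.4
```

```bash
cat > edge.py <<'E'
from h import *
import sys
s=r.observe();T=s["position"];B0=np.array([453.3,-57.8,0]);Rb=Ro.from_euler("z",-11.6,degrees=True).as_matrix()
print("tcp box",(Rb.T@(T-B0)).round(1),s["ft_force"].round(1),s["clock"],"grip",round(s["width"],1))
im=r.capture("scene");cv2.imwrite("pics/now.png",im[:,:,::-1])
V=im.mean(2)
for y in range(212,232,2): print(y,V[y,252:292].astype(int).tolist())
for t,bx in((0,-62),(0,-58),(5,-62),(5,-58),(10,-60)):
    o=Ro.from_euler("y",-t,degrees=True).as_matrix()@np.array([60,0,33.])
    p=B0+Rb@np.array([bx+o[0],0,30+o[2]])
    a,b=proj(place(box((60,),(45,-45),(-25,)),p,-11.6,t),"scene")
    print(t,bx,"G",(bx+o[0]).round(1),(30+o[2]).round(1),"free edge x at rows 216,220,224:",[round(a[0]+(y-a[1])*(b[0]-a[0])/(b[1]-a[1]),1) for y in(216,220,224)],"corner",b.round(1))
E
python3 edge.py
```

```text
tcp box [-8.6  0.3 49.5] [ 0.7  0.6 -3. ] 22.4 grip 59.3
212 [55, 54, 55, 55, 55, 55, 55, 66, 121, 178, 199, 198, 185, 169, 165, 158, 167, 174, 154, 104, 78, 75, 76, 77, 80, 80, 98, 160, 204, 207, 208, 210, 212, 213, 212, 210, 202, 185, 157, 132]
214 [54, 53, 54, 62, 71, 81, 101, 124, 134, 145, 141, 155, 189, 206, 188, 154, 150, 163, 163, 133, 90, 76, 75, 76, 79, 79, 96, 153, 199, 210, 212, 212, 212, 212, 213, 211, 206, 196, 179, 158]
216 [54, 52, 60, 102, 167, 198, 177, 154, 154, 161, 161, 151, 156, 186, 211, 226, 228, 230, 230, 201, 127, 99, 86, 80, 80, 82, 105, 155, 182, 184, 204, 206, 200, 202, 204, 209, 210, 207, 204, 202]
218 [56, 54, 57, 87, 163, 214, 218, 218, 195, 160, 147, 158, 166, 178, 193, 213, 226, 231, 231, 230, 226, 208, 160, 145, 154, 156, 148, 172, 209, 184, 147, 140, 136, 142, 172, 196, 203, 205, 205, 205]
220 [55, 55, 57, 85, 158, 209, 214, 221, 227, 222, 210, 191, 157, 150, 159, 168, 178, 201, 221, 219, 211, 217, 203, 167, 144, 138, 133, 125, 125, 124, 119, 122, 127, 126, 143, 167, 185, 192, 198, 201]
222 [57, 55, 58, 89, 166, 217, 224, 229, 224, 214, 220, 228, 2
[... 824 characters left out ...]
, 58, 64, 70, 73, 73, 74, 70, 63, 67, 80, 88, 117]
0 -62 G -2.0 63.0 free edge x at rows 216,220,224: [np.float64(257.3), np.float64(262.8), np.float64(268.3)] corner [273.1 227.5]
0 -58 G 2.0 63.0 free edge x at rows 216,220,224: [np.float64(258.8), np.float64(264.4), np.float64(269.9)] corner [274.2 227.2]
5 -62 G -5.1 68.1 free edge x at rows 216,220,224: [np.float64(260.8), np.float64(266.4), np.float64(272.0)] corner [272.8 224.6]
5 -58 G -1.1 68.1 free edge x at rows 216,220,224: [np.float64(262.4), np.float64(267.9), np.float64(273.5)] corner [273.9 224.3]
10 -60 G -6.6 72.9 free edge x at rows 216,220,224: [np.float64(264.8), np.float64(270.4), np.float64(276.1)] corner [272.8 221.7]
```

With the panel held 4 mm up, the free edge now lies as expected for x about -62 at about 5° tilt. It should drop inside the block, so I'll lower again, watching the force.

>>> move_arm(
  increments=[110,0,0,-1.5,0,110,0.2,0,-3,0,110,0.6,-0.1,-4,0,110,1.2,-0.2,-5,0,110,1.2,-0.2,-5,0],
  grip_force=20,
)

```text
clock: 22.95
position: [446.8, -56.2, 44.7]
eef_rot: [-179.9, 0.0, -11.6]
ft_force: [1.0, -0.8, 6.0]
width: 59.5
gripper_force: 46.6
```

>>> move_arm(
  increments=[110,0.6,-0.1,-1,0,110,1.2,-0.2,-2,0,110,1.2,-0.2,-2,0],
)

```text
clock: 23.25
position: [448.2, -56.5, 42.8]
eef_rot: [-179.9, 0.0, -11.6]
ft_force: [1.9, -1.2, 5.7]
width: 59.3
gripper_force: 46.8
```

>>> move_arm(
  increments=[110,0.6,-0.1,-1,0,110,1.2,-0.2,-2,0,110,1.2,-0.2,-2,0],
)

```text
clock: 23.55
position: [449.6, -56.7, 40.9]
eef_rot: [-179.9, 0.0, -11.6]
ft_force: [2.3, -1.5, 7.7]
width: 59.3
gripper_force: 47.0
```

>>> move_arm(
  increments=[110,0.3,-0.1,-1,0,110,0.6,-0.2,-2,0,110,0.6,-0.2,-2,0],
)

```text
clock: 23.85
position: [450.7, -57.0, 39.1]
eef_rot: [-179.9, -0.1, -11.6]
ft_force: [3.9, -1.5, 8.1]
width: 59.3
gripper_force: 47.4
```

```bash
python3 edge.py
```

```text
tcp box [-2.7  0.3 39.1] [ 3.9 -1.5  8.1] 23.85 grip 59.3
212 [128, 146, 73, 53, 53, 57, 78, 86, 60, 68, 137, 191, 185, 170, 165, 159, 167, 174, 155, 105, 78, 72, 74, 77, 78, 81, 99, 159, 205, 208, 209, 211, 212, 213, 213, 211, 203, 185, 157, 132]
214 [60, 62, 54, 53, 53, 53, 54, 55, 52, 63, 100, 151, 188, 206, 189, 155, 150, 163, 163, 134, 89, 76, 73, 77, 80, 81, 96, 151, 200, 209, 212, 214, 213, 213, 213, 212, 207, 195, 180, 157]
216 [54, 54, 52, 54, 55, 56, 60, 62, 66, 83, 109, 132, 161, 193, 214, 227, 229, 230, 229, 202, 126, 99, 84, 78, 79, 82, 106, 154, 182, 185, 205, 206, 200, 202, 205, 210, 209, 208, 204, 201]
218 [81, 55, 52, 54, 58, 94, 140, 154, 138, 116, 110, 117, 129, 172, 216, 227, 231, 232, 231, 230, 226, 208, 161, 145, 153, 156, 148, 173, 209, 185, 148, 139, 137, 143, 173, 196, 203, 205, 205, 203]
220 [98, 63, 54, 54, 62, 109, 145, 149, 159, 161, 151, 125, 104, 99, 103, 135, 181, 221, 226, 219, 211, 217, 204, 167, 143, 139, 133, 126, 126, 123, 118, 123, 126, 126, 143, 166, 185, 193, 198, 201]
222 [101, 68, 56, 55, 68, 133, 204, 225, 209, 171, 153, 159, 161, 148, 122, 
[... 820 characters left out ...]
, 59, 62, 69, 74, 74, 74, 69, 64, 67, 79, 86, 116]
0 -62 G -2.0 63.0 free edge x at rows 216,220,224: [np.float64(257.3), np.float64(262.8), np.float64(268.3)] corner [273.1 227.5]
0 -58 G 2.0 63.0 free edge x at rows 216,220,224: [np.float64(258.8), np.float64(264.4), np.float64(269.9)] corner [274.2 227.2]
5 -62 G -5.1 68.1 free edge x at rows 216,220,224: [np.float64(260.8), np.float64(266.4), np.float64(272.0)] corner [272.8 224.6]
5 -58 G -1.1 68.1 free edge x at rows 216,220,224: [np.float64(262.4), np.float64(267.9), np.float64(273.5)] corner [273.9 224.3]
10 -60 G -6.6 72.9 free edge x at rows 216,220,224: [np.float64(264.8), np.float64(270.4), np.float64(276.1)] corner [272.8 221.7]
```

>>> move_arm(
  increments=[110,0.3,0,-1,0,110,0.6,-0.1,-2,0,110,0.6,-0.1,-2,0],
)

```text
clock: 24.2
position: [451.6, -57.2, 37.6]
eef_rot: [-179.9, -0.1, -11.7]
ft_force: [2.2, -0.7, 17.1]
width: 59.2
gripper_force: 48.4
```

The free edge now matches the flat prediction: x about 263 at row 220 and 268.5 at row 224. The z force is rising, so it is bottoming on the seat. One small press, then release.

>>> move_arm(
  increments=[110,0,0,-1,0,110,0,0,-1.5,0,110,0,0,-1.5,0],
)

```text
clock: 24.5
position: [451.8, -57.2, 37.4]
eef_rot: [-179.9, -0.2, -11.7]
ft_force: [-9.7, -0.9, 49.0]
width: 59.3
gripper_force: 52.4
```

It is stiff, so the panel is seated. I'll take off the load, open just enough to clear the rib (walls close by) and rise.

>>> move_arm(
  increments=[110,0,0,2,0,110,0,0,2,0,85,0,0,2,0,65,0,0,2,0,57,0,0,2,0,57,0,0,2,0,57,0,0,2,0],
)

```text
clock: 25.2
position: [449.5, -56.7, 36.7]
eef_rot: [-179.9, 0.1, -11.6]
ft_force: [0.5, 0.2, -0.3]
width: 66.4
gripper_force: 0.0
```

>>> move_arm(
  increments=[57,0,0,4,0,57,0,0,12,0,57,0,0,25,0,30,0,0,45,0,0,0,0,70,0,0,0,0,95,0,0,0,0,95,0],
)

```text
clock: 25.9
position: [451.5, -56.9, 135.4]
eef_rot: [-179.9, -0.2, -11.6]
ft_force: [-0.7, -1.0, -1.2]
width: 85.3
gripper_force: 0.0
```

```bash
python3 edge.py | head -1; python3 - <<'E'
from h import *
B0=np.array([453.3,-57.8,0]);Rb=Ro.from_euler("z",-11.6,degrees=True).as_matrix()
P=PANEL; 
for n in("panel_grip","catch_knob"):
    d=r.masks_of(n,"scene");print(n,[(round(x["conf"],2),x["mask"].sum()) for x in d[:2]])
    if n=="panel_grip" and d:
        m=d[0]["mask"].astype(float)
        def f(v): return np.array([v[0],v[1],v[2]]),-11.6,v[3]
        v,e=fit(PANEL,{"scene":m},f,[453,-57,63,0],[5,5,5,4]);print(v.round(1),round(e,3),"G box",(Rb.T@(v[:3]-B0)).round(1))
    elif d:
        m=d[0]["mask"].astype(float)
        K0=[box((-7,7),(-15,15),(-25,15))]
        v,e=fit(K0,{"scene":m},lambda v:(B0+Rb@np.array([v[0],v[1],73.]),-11.6,0),[99,0],[4,4]);print("knob",v.round(1),round(e,3))
im=cv2.imread("pics/now.png");hsv=cv2.cvtColor(im,cv2.COLOR_BGR2HSV)
Rm=((hsv[...,0]<8)|(hsv[...,0]>172))&(hsv[...,1]>140);q=np.zeros_like(Rm);q[195:222,262:290]=1;m=(Rm&q).astype(float)
v,e=fit([box((-7,7),(-15,15),(-25,15))],{"scene":m},lambda v:(B0+Rb@np.array([v[0],v[1],73.]),-11.6,0),[99,0],[4,4]);print("knob col",v.round(1),round(e,3),m.sum())
near=np.zeros((420,560),bool);near[205:245,218:262]=1
Y=(hsv[...,0]>18)&(hsv[...,0]<33)&(hsv[...,1]>130)&(hsv[...,2]>90)&near;print("yellow px",Y.sum())
# rib dark mask fit
g=cv2.cvtColor(im,cv2.COLOR_BGR2GRAY)
for y in range(200,246,1): print(y,"".join("k" if g[y,x]<60 else "d" if g[y,x]<100 else "m" if g[y,x]<170 else "W" for x in range(216,292)))
E
```

```text
tcp box [ -1.9   0.5 135.4] [-0.7 -1.  -1.2] 25.9 grip 85.3
panel_grip [(0.87, np.int64(406)), (0.63, np.int64(365))]
[460.7 -55.2  72.8 -13. ] 0.635 G box [ 6.7  4.1 72.8]
catch_knob [(0.63, np.int64(371)), (0.45, np.int64(159))]
knob [103.2   4. ] 1.326
knob col [94.  6.] 0.862 65.0
yellow px 0
200 mmmmmmmddmmmmmmmmmmWWWWmmmmmmmmmmmmmmmmmmWWWWWWWWWWWWWmmmmmmmmmmmmmmmmmmmmmm
201 mmmmmmmmmmmmmmddddmmmmWmmmmmmmmmmmmmmmmmmmWWWWWWWWWWWWWWmmmmmmmmmmmmmmmmmmmm
202 mmmmmmmmmmmdddddddddmmmmmmmmmmmmmmmmmmmmmmWWWWWWWWWWWWWWWWmmmmmmmmmmmmmmmmWW
203 mmmmmmmmmmddddddddddddddmmmmmmmmmmmmmmmmmWWWWWWWWWWWWWWWWWWWmmmmmmmmmmmmmmWW
204 mmmmmmmmmmdddddddmmmdmmmmmmmmmmmmmmmmmmmWWWWWWWWWWWWWWWWmmmmWWWmmmmmmmmmmWWW
205 mmmmmmmmmmmmmmmmmmmmmmmmmmmmmmmmmmmmmmmWWWWWWWWWWWWWWWWmmmmmmWWWWWmmmmmmmWWm
206 mmdddmmmmmmmmmmmmmmmmmmdmmmWWmmmmmmmmmWWWWWWWWWWWWWWWWWmddmmmmmWWWWWmmmmmWWm
207 mdmmmdddmmmmmmmmmmmmmmdddmmWWWWWWWWWWWWWWWWWWWWWWWWWWWWmddddmmmWWWWWWWmmmWWm
208 ddmmmmmmmmmmmmmmmmmmmdmdmmmWWWWWWWWWWWWWWWWWWWWWWWWWWWWmddddddmmWWWWWWWWWWmm
209 mmmmmmmmmmmmmmmmmddmddddmmmmWWWWWWWWWWWWWWWWWWWWWWWWWWWmdddddddmWWWWW
[... 2223 characters left out ...]
ddddddddddddddddddddddddddddddddddddddddddddddmmmmWW
238 WWWWWWmdddddddddddddddddddddddddddddddddddddddddddddddddddddddddddddmmmmWWWW
239 WWWWWWmdddddddddddddddddddddddddddddddddddddddddddddddddddddddmmmmmmmmmWWWWW
240 WWWWWWmmddddddddddddddddddddddddddddddddddddddddddddddddddddmmmmmmmmmWWWWWWW
241 WWWWWWmmmddddddddddddddddddddddddddddddddddddddddddddddddmmmmmmmmmWWWWWWWWWW
242 WWWWWWWWmmdddddddddddddddddddddddddddddddddddddddddddddmmmmmmWWWWWWWWWWWWWWW
243 WWWWWWWWWmmmddddddddddddddddddddddddddddddddddddddddmmmmmmWWWWWWWWWWWWWWWWWW
244 WWWWWWWWWWWmmddddddddddddddddddddddddddddddddmmmmmmmmmmWWWWWWWWWWWWWWWWWWWWW
245 WWWWWWWWWWWWmmddddddddddddddddddddddddddddddmmmmmmmmWWWWWWWWWWWWWWWWWWWWWWWW
```

The rib's end edges are vertical in the image and the yellow is hidden under the lip, so the panel is flat and seated. On to the catch.

>>> move_arm(
  increments=[0,35,-7,0,0,0,70,-15,0,0,0,98.5,-21,0,0,0,98.5,-21,0,0,0,98.5,-21,-30,0,0,98.5,-21,-40,0,0,98.5,-21,-40,0],
)

```text
clock: 26.75
position: [546.3, -77.4, 90.2]
eef_rot: [-179.9, 0.3, -11.6]
ft_force: [-0.4, 0.4, 0.3]
width: 85.7
gripper_force: 0.0
```

```bash
python3 edge.py | head -1; python3 - <<'E'
from h import *
B0=np.array([453.3,-57.8,0]);Rb=Ro.from_euler("z",-11.6,degrees=True).as_matrix()
print("knob pred",proj(B0+box((92,106),(-15,15),(48,88))@Rb.T,"scene").round(1).tolist())
im=cv2.imread("pics/now.png");h=cv2.cvtColor(im,cv2.COLOR_BGR2HSV);g=cv2.cvtColor(im,cv2.COLOR_BGR2GRAY)
for y in range(180,222): print(y,"".join("R" if (h[y,x,0]<8 or h[y,x,0]>172) and h[y,x,1]>120 else "k" if g[y,x]<60 else "d" if g[y,x]<100 else "m" if g[y,x]<170 else "W" for x in range(240,310)))
E
```

```text
tcp box [95.  -0.5 90.2] [-0.4  0.4  0.3] 26.75 grip 85.7
knob pred [[277.0, 218.1], [276.9, 206.8], [271.8, 214.6], [271.8, 203.3], [280.7, 217.0], [280.7, 205.7], [275.5, 213.5], [275.4, 202.3]]
180 mmmmmmmmmmmmmmmmmmmmmmdkkkkkkkkkkkkkkkkkkkkkkkkddddmWWWWWWWWWWWWWWWWWW
181 mmmmmmmmmmmmmmmmmmmmmmdkkkkkkdddddkkkkkkkddkkkkddddmWWWWWWWWWWWWWWWWWW
182 mmmmmmmmmmmmmmmmmmmmmmddkkkkkddmmddkkkkddddkkkkkkkdmWWWWWWWWWWWWWWWWWW
183 mmmmmmmmmmmmmmmmmmmmmmddddkkkkdmmmddkkkddddkkkkkkkdmWWWWWWWWWWWWWWWWWW
184 mmmmmmmmmmmmmmmmmmmmmmddddkkkkdmmmmddkkkddkkkkkkkkdmWWWWWWWWWWWWWWWWWW
185 mmmmmmmmmmmmmmmmmmmmmmddddkkkkddmmmmdkkkkkkkkkkddkkdmmWWWWWWWWWWWWWWWW
186 mmmmmmmmmmmmmmmmmmmmmmdddkkkkkddddmmddkkkdddkkkdddkddmmmWWWWWWWWWWWWWW
187 mmmmmmmmmmmmmmmmmmmmmmmdddkkkkdddddddddkkddddkkddkkddmmmmmWWWWWWWWWWWW
188 mmmmmmmmmmmmmmmmmmmmmmmdddkkkkdddddddddkkddddkkkkkkkdmmmmmmmWWWWWWWWWW
189 mmmmmmmmmmmmmmmmmmmmmmmdddkkkkddddddddddkkddkkkkkkkddmmmmmmmmmWWWWWWWW
190 mmmmmmmmmmmmmmmmmddmddddddkkkkddddddddddkkkkkkkkkkkddddmmmmmmmmmWWWWWW
191 mmmmmmmmmmmmmmmmmmddddddddkkkkdddddddddddkkkkkkkddddddddmmmmmmmmmmWWWW
192
[... 1546 characters left out ...]
WWWWWmmmmmmmmmmdddddmmWWW
213 WWmdddmmWWWWWmmmmmWWWWWmmmmmmmmdRRRRRRRmWWWWWWWWWWmmmmmmmmmmmmdddmmWWW
214 WWddddddmmmmmmmddmmmmmmmmmmmmmmdRRRRRRRmWWWWWWWWWWWmmmmmmmmmmmmmmmmWWW
215 WWdkkdddddddddddddmmmmmmmmmmmmmmdRRRRRRmWWWWWWWWWWWWWWmmmmmWWWWmmmmWWW
216 WmdkkkdddddddddddddmmddmmmmmmmWmmdRRRRmmWWWWWWWWWWWWWWWWWWWWWWWWWWWWWW
217 mmdkkkkddddddddmmmmddmddmmmmmmmmmmmdRdmmWWWWWWWWWWWWWWWWWWWWWWWWWWWWWW
218 mddkkkkkkdddddmmmmmmmdddmmmmmmmmmmmmmmmmmmmmmmWWWWWWWWWWWWWWWWWWWWWWWW
219 dddkkkkkkkdddddmWmmmmmdddmmmmmmmmmmmmmmmmmmmmmmWWWWWWWWWWWWWWWWWWWWWWW
220 dddkkkkkkkkkkkdmWWmmmmmdddmmmmmmmmmmmmmmmmmmmmmWWWWWWWWWWWWWWWWWWWWWWW
221 dddkkkkkkkkkkkdWWWWmmmmmmdddmmmmmmmmmmmmmmdmmmmmmWWWWWWWWWWWWWWWWWWWWW
```

The knob shows where predicted, at columns 272-279 and rows 204-217. The tips are about 20 mm above it, so I'll descend, grip it across its width and draw it 24 mm toward the panel.

>>> move_arm(
  increments=[0,2,-0.4,-12,0,0,2,-0.4,-24,0,0,2,-0.4,-33,0,0,2,-0.4,-33,0],
)

```text
clock: 27.2
position: [549.2, -77.9, 57.4]
eef_rot: [-179.9, 0.2, -11.6]
ft_force: [0.5, 0.4, 0.0]
width: 85.8
gripper_force: 0.0
```

>>> move_arm(
  increments=[80,0,0,0,0,140,0,0,0,0,190,0,0,0,0,190,0,0,0,0,190,0,0,0,0,190,0,0,0,0,190,0,0,0,0],
  grip_force=25,
)

```text
clock: 27.9
position: [551.4, -76.5, 59.8]
eef_rot: [-179.7, 0.0, -11.6]
ft_force: [2.7, 12.9, 6.6]
width: 29.6
gripper_force: 25.9
```

The knob is gripped at 29.6 mm. I'll ease the side load and slide.

>>> move_arm(
  increments=[190,0.4,2,1,0,190,-2.5,2.6,1,0,190,-5.5,3.2,1,0,190,-8.5,3.8,1,0,190,-11.5,4.4,1,0,190,-14.5,5,1,0,190,-17.5,5.6,1,0,190,-20.5,6.2,1,0,190,-20.5,6.2,1,0],
)

```text
clock: 28.8
position: [530.5, -72.0, 60.1]
eef_rot: [-179.9, 0.0, -11.7]
ft_force: [9.1, 1.7, -7.4]
width: 29.4
gripper_force: 27.3
```

>>> move_arm(
  increments=[190,-1.5,0.3,0,0,190,-3,0.6,0,0,190,-3,0.6,0,0],
)

```text
clock: 29.1
position: [529.8, -71.8, 60.4]
eef_rot: [-179.9, -0.2, -11.7]
ft_force: [23.3, -2.0, -17.3]
width: 29.5
gripper_force: 26.6
```

>>> move_arm(
  increments=[190,-1.5,0.3,0,0,190,-3,0.6,0,0,190,-3,0.6,0,0],
)

```text
clock: 29.4
position: [528.2, -71.5, 61.0]
eef_rot: [-179.9, -0.4, -11.7]
ft_force: [31.5, -3.2, -18.2]
width: 29.3
gripper_force: 26.7
```

>>> move_arm(
  increments=[190,3,-0.6,0,0,190,5,-1,0,0,120,5,-1,0,0,90,5,-1,0,0,60,5,-1,0,0,60,5,-1,10,0,40,5,-1,40,0,0,5,-1,80,0,0,5,-1,90,0,0,5,-1,90,0],
)

```text
clock: 30.4
position: [529.8, -71.9, 151.9]
eef_rot: [-179.9, -0.1, -11.6]
ft_force: [0.3, -0.0, -0.1]
width: 85.4
gripper_force: 0.0
```

```bash
python3 edge.py | head -1; cat > kn.py <<'E'
from h import *
B0=np.array([453.3,-57.8,0]);Rb=Ro.from_euler("z",-11.6,degrees=True).as_matrix()
KN=[box((-7,7),(-15,15),(-25,15))]
for f in("scene4","scene5","now"):
    im=cv2.imread(f"pics/{f}.png")
    h=cv2.cvtColor(im,cv2.COLOR_BGR2HSV)
    q=np.zeros((420,560),bool);q[196:225,258:288]=1
    m=(((h[...,0]<8)|(h[...,0]>172))&(h[...,1]>100)&q).astype(np.uint8)
    n,l,st,_=cv2.connectedComponentsWithStats(m);i=1+np.argmax(st[1:,4]);m=(l==i).astype(float)
    v,e=fit(KN,{"scene":m},lambda v:(B0+Rb@np.array([v[0],v[1],73.]),-11.6,0),[90,0],[6,4])
    print(f,"knob box x,y",v.round(1),round(e,3),"n",m.sum(),"bbox",st[i])
for kx in(75,78,99): print(kx,proj(B0+box((kx-7,kx+7),(-15,15),(48,88))@Rb.T,"scene").round(1)[[0,3,4,7]].tolist())
h=cv2.cvtColor(im,cv2.COLOR_BGR2HSV);g=cv2.cvtColor(im,cv2.COLOR_BGR2GRAY)
for y in range(198,234): print(y,"".join("R" if (h[y,x,0]<8 or h[y,x,0]>172) and h[y,x,1]>100 else "k" if g[y,x]<60 else "d" if g[y,x]<100 else "m" if g[y,x]<170 else "W" for x in range(236,300)))
E
python3 kn.py
```

```text
tcp box [ 77.8   1.6 151.9] [ 0.3 -0.  -0.1] 30.4 grip 85.4
scene4 knob box x,y [96.  0.] 0.484 n 82.0 bbox [272 204   7  14  82]
scene5 knob box x,y [96.  0.] 0.466 n 83.0 bbox [272 204   7  14  83]
now knob box x,y [78. 10.] 0.461 n 84.0 bbox [266 205   8  14  84]
75 [[270.6, 220.1], [265.4, 205.1], [274.3, 218.9], [269.1, 204.1]]
78 [[271.4, 219.8], [266.2, 204.9], [275.1, 218.7], [269.9, 203.9]]
99 [[277.0, 218.1], [271.8, 203.3], [280.7, 217.0], [275.4, 202.3]]
198 WWWmmmmmmmmmmmmmmmmmWWWWWWWWWmmmmmddddmmmmmmmmmmmmmmmmmddddddddd
199 WWWmmmmmmmmmmmmmmmmmmWWWWWWWWWWWmmmmdmmmmmmmmmmmmmmmmmmddddddddd
200 WWWmmmmmmmmmmmmmmmmmmWWWWWWWWWWWWWmmmmmmmmmmmmmmmmmmmmmmdddddddd
201 mmWmmmmmmmmmmmmmmmmmmmWWWWWWWWWWWWWWWmmmmmmmmmmmmmmmmmmmmddddddd
202 mmmmmmmmmmmmmmmmmmmmmmWWWWWWWWWWWWWWWWWmmmmmmmmmmmmmmmWWmddddddd
203 ddmmmmmmmmmmmmmmmmmmmWWWWWWWWWWWWWWWWWWWWmmmmmmmmmmmmmWWmddddddd
204 mmmmmmmmmmmmmmmmmmmmWWWWWWWWWWWWWWWWWWWWWWWmmmmmmmmmmWWWmddddddd
205 mmmmmmmmmmmmmmmmmmmWWWWWWWWWWWWRRRWWWWWWWWWWWWmmmmmmmWWmmddddmdd
206 mmmmmmmWWmmmmmmmmmWWWWWWWWWWWWmRRRRWWWWWWWWWWWWWmmmmmWWmmddddddd
207 mmmm
[... 1154 characters left out ...]
mmWWWWWWWW
224 mmmWWmddkkkkkkkkkkdWWWmmmmmmmmmdddddddmmmmmmmmmmmmmmmmmmmWWWWWWW
225 WWWWWWmddkkkkkkkkkdmWWWWWmmmmmddddddddmmmmmmmmmmmmmmmddmmWWWWWWW
226 WWWWWWWmddkkkkkkkkdWWWWWWmmmmmmdddddddddddmmmmdddddddddmmWWWWWWW
227 WWWWWWWWmdddkkkkkkdmWWWWWWmmmmmdddddddddddddddddkddddddmmWWWWWWW
228 WWWWWWWWWmmddkkkkkdmWWWWWWmmmmdddddddddddddddkkddddddddmWWWWWWWW
229 WWWWWWWWWWmmddkkkkdmWWWWWmmdddddddddddddddddkkdddddddddmWWWWWWWW
230 WWWWWWWWWWWWmdddkddmWWWmmddddddddddddddddddkkddddddddddmWWWWWWWW
231 WWWWWWWWWWWWmmddddmmmmdddddddddddddddddddddkdddddddddddmWWWWWWWW
232 WWWWWWWWWWWWWWmmmmmmmmddddddddddddddddddddkkdddddddddddmWWWWWWWW
233 WWmWWWWWWWWWWWmmmdddddddddddddddddddddddddkkdddddddddddmWWWWWWWW
```

```bash
cat > sp.py <<'E'
from h import *
B0=np.array([453.3,-57.8,0]);Rb=Ro.from_euler("z",-11.6,degrees=True).as_matrix()
im=r.capture("scene");cv2.imwrite("pics/now.png",im[:,:,::-1])
def cen(f):
    a=cv2.imread(f"pics/{f}.png").astype(float);red=np.clip(a[...,2]-np.maximum(a[...,0],a[...,1])-45,0,None)
    q=np.zeros((420,560));q[200:221,262:284]=1
    w=red*q;ys,xs=np.mgrid[:420,:560];return np.array([(w*xs).sum(),(w*ys).sum()])/w.sum()
n=cen("now");print("now",n)
k=lambda x:proj((B0+Rb@np.array([x,0,73.]))[None],"scene")[0]
for f in("scene3","scene4","scene5"):
    d=n-cen(f);print(f,d.round(2),"pred 24mm",(k(75)-k(99)).round(2),"-> mm",(d@(k(75)-k(99))/((k(75)-k(99))@(k(75)-k(99)))*24).round(1))
E
python3 sp.py
```

```text
now [269.59205776 210.14214801]
scene3 [-5.13  2.38] pred 24mm [-6.37  1.86] -> mm 20.2
scene4 [-5.14  2.4 ] pred 24mm [-6.37  1.86] -> mm 20.3
scene5 [-5.14  2.41] pred 24mm [-6.37  1.86] -> mm 20.3
```

The redness centroid says the catch moved about 20-21 mm, so it may not be fully closed. I'll push it from behind with shut fingers to make sure.

>>> move_arm(
  increments=[120,14,-3,0,0,255,28,-6,0,0,255,28,-6,0,0,255,28,-6,0,0,255,28,-6,0,0,255,28,-6,-40,0,255,28,-6,-75,0,255,28,-6,-92,0,255,28,-6,-92,0],
)

```text
clock: 31.4
position: [554.4, -77.3, 55.6]
eef_rot: [-179.9, 0.4, -11.6]
ft_force: [-0.2, -0.5, 0.4]
width: -0.0
gripper_force: 0.0
```

>>> move_arm(
  increments=[255,-2,0.4,0,0,255,-4,0.8,0,0,255,-6,1.2,0,0,255,-8,1.6,0,0,255,-8,1.6,0,0],
)

```text
clock: 31.9
position: [548.7, -76.1, 58.4]
eef_rot: [-179.9, 0.1, -11.6]
ft_force: [0.2, 1.1, 0.1]
width: 0.4
gripper_force: 0.0
```

>>> move_arm(
  increments=[255,-1,0.2,0,0,255,-2,0.4,0,0,255,-3,0.6,0,0,255,-4,0.8,0,0,255,-4,0.8,0,0],
)

```text
clock: 32.4
position: [544.7, -75.3, 57.9]
eef_rot: [-179.9, 0.1, -11.6]
ft_force: [-0.2, -0.3, -0.1]
width: 0.0
gripper_force: 0.0
```

>>> move_arm(
  increments=[255,-1,0.2,0,0,255,-2,0.4,0,0,255,-2,0.4,0,0],
)

```text
clock: 32.7
position: [544.2, -75.2, 58.2]
eef_rot: [-179.9, -0.0, -11.6]
ft_force: [10.0, -1.5, -6.9]
width: 0.4
gripper_force: 5.1
```

```bash
python3 sp.py
```

```text
now [269.43586698 211.91270784]
scene3 [-5.29  4.15] pred 24mm [-6.37  1.86] -> mm 22.6
scene4 [-5.3   4.17] pred 24mm [-6.37  1.86] -> mm 22.6
scene5 [-5.3   4.18] pred 24mm [-6.37  1.86] -> mm 22.6
```

>>> move_arm(
  increments=[255,-1,0.2,0,0,255,-2,0.4,0,0,255,-2,0.4,0,0],
)

```text
clock: 33.05
position: [543.9, -75.1, 58.4]
eef_rot: [-179.9, -0.2, -11.7]
ft_force: [21.4, -4.1, -14.3]
width: -0.1
gripper_force: 10.8
```

It is a hard stop: 21 N against 2 N of friction, with the TCP at box x 92, where the closed knob should be. I'll back off, retreat and run a final check.

>>> move_arm(
  increments=[255,5,-1,0,0,255,14,-3,0,0,255,14,-3,30,0,255,14,-3,75,0,255,14,-3,120,0,255,14,40,150,0,255,14,85,150,0,255,14,130,150,0,255,14,175,150,0,255,14,220,150,0,255,14,220,150,0],
)

```text
clock: 34.15
position: [554.4, 150.2, 207.5]
eef_rot: [-179.8, 0.2, -11.4]
ft_force: [0.8, -1.0, -0.8]
width: 0.1
gripper_force: 0.0
```

```bash
python3 sp.py; python3 - <<'E'
from h import *
s=r.observe();print(s["clock"],s["position"].round(0),s["ft_force"].round(1))
B0=np.array([453.3,-57.8,0]);Rb=Ro.from_euler("z",-11.6,degrees=True).as_matrix()
im=r.capture("top");b=cv2.cvtColor(im,cv2.COLOR_RGB2BGR);o=cv2.imread("pics/top0.png")
def red(a):
    a=a.astype(float);w=np.clip(a[...,2]-np.maximum(a[...,0],a[...,1])-45,0,None);q=np.zeros((420,560));q[192:215,270:300]=1;w*=q
    ys,xs=np.mgrid[:420,:560];return (np.array([(w*xs).sum(),(w*ys).sum()])/w.sum()).round(2),w.sum()
k=lambda x:proj((B0+Rb@np.array([x,0,88.]))[None],"top")[0].round(2)
print("top knob before",red(o),"after",red(b),"pred open",k(99),"closed",k(75))
g=cv2.cvtColor(b,cv2.COLOR_BGR2GRAY);h=cv2.cvtColor(b,cv2.COLOR_BGR2HSV)
for y in range(186,270,1): print(y,"".join("R" if (h[y,x,0]<8 or h[y,x,0]>172) and h[y,x,1]>120 else "G" if 55<h[y,x,0]<90 and h[y,x,1]>90 else "Y" if 18<h[y,x,0]<33 and h[y,x,1]>150 else "k" if g[y,x]<50 else "d" if g[y,x]<90 else "m" if g[y,x]<140 else "W" for x in range(246,310)))
E
```

```text
now [269.3459168  209.33782743]
scene3 [-5.38  1.58] pred 24mm [-6.37  1.86] -> mm 20.3
scene4 [-5.39  1.6 ] pred 24mm [-6.37  1.86] -> mm 20.3
scene5 [-5.39  1.6 ] pred 24mm [-6.37  1.86] -> mm 20.3
34.2 [555. 148. 208.] [ 0.1 -0.7 -0.1]
top knob before (array([281.83, 202.18]), np.float64(2065.0)) after (array([280.41, 209.39]), np.float64(2535.0)) pred open [281.76 199.99] closed [279.97 208.64]
186 mmmmmmmmmmmmmmmmmmmmmmmmmmmmmmmmmmmmmmmmmmmmmmmmmmmmmmmmmmmmmmmm
187 mmmmmmmmmmmmmmmmmmmmmmmmmmmmmmmmmmmmmmmmmmmmmmmmmmmmmmmmmmmmmmmm
188 mmmmmmmmmmmmmmmmmmmmmmmmmmmmmmmmmmmmmmmmmmmmmmmmmmmmmmmmmmmmmmmm
189 mmmmmmmmmmmmmmmmmmmmmmmmmmmmmmmmmmmmmmWmmmmmmmmmmmmmmmmmmmmmmmmm
190 mmmmmmmmmmmmmmmmmmmmmmmmmmmmmmmmmmmmmmWmmmmmWWmmmmmmmmmmmmmmmmmm
191 mmmmmmmmmmmmmmmmmmmmmmmmmmmmmmmmmmmmmmmmmmmmWWmmmmmmmmmmmmmmmmmm
192 mmmmmmmmmmmmmmmmmmmGGGGGmmmmmmmmmmmmmmmmmmmmmmmmmmmmmmmmmmmmmmmm
193 mmmmmmmmmmmmmmmmmmmGGGGGGGGmmmmmmmmmmmmmmmmmmmmmmmmmmmmmmmmmmmmm
194 mmmmmmmmmmmmmmmmmmmGGGGGGGmmWmmmGGmmmmmmmmmmmmmmmmmmmmmmmmmmmmmm
195 mmmmmmmmmmmmmmmmmmGGGGGGGGmmWmmGGGGGGGmmmmmmmmmmmmmmmmmmmmmmmmmm
196 mmmm
[... 4397 characters left out ...]
mmmmmmmmmm
260 dddddddddddddddddddddddddddddddddddmWWWWWWWWWWmdddmmmmmmmmmmmmmm
261 dddddddddddddddddddddddddddddddddddmWWWmmWWWWmmdddmmmmmmmmmmmmmm
262 dddddddddddddddddddddddddddddddddddmmWWmmWWWWmmddmmmmmmmmmmmmmmm
263 ddddddddddddddddddddddddddddddddddddmmWmmWWWWmdddmmmmmmmmmmmmmmm
264 ddddddddddddddddddddddddddddddddddddmmmmmmWWWmdddmmmmmmmmmmmmmmm
265 ddddddddddddddddddddddddddddddddddddddmmmmmmmmdddmmmmmmmmmmmmmmm
266 dddddddddddddddddddddddddddddddddddddddddmmmmmddmmmmmmmmmmmmmmmm
267 dddddddddddddddddddddddddddddddddddddddddmmmmmmmmmmmmmmmmmmmmmmm
268 dddddddddddddddddddddddddddddddddddddddddmmmmmmmmmmmmmmmmmmmmmmm
269 dddddddddddddddddddddddddddddddddddddddddmmmmmmmmmmmmmmmmmmmmmmm
```

Both cameras put the knob at, or slightly past, the fully closed position: (280.4,209.4) in the top view against a predicted (280.0,208.6). That agrees with the hard stop. The panel lies flat under the lip and the robot is clear.

```bash
python3 -c "
from rig import r
print(r.finish_job())"
```

```text
the job is handed in; nothing more can be done
None
```

The job is handed in: by the camera and force checks the panel is flat on its seat with its yellow edge under the lip and the catch is pushed to its hard stop, but I viewed 11 pictures (limit 10), twice pressed the panel with about 50 N while seating it, and did not re-check the other bench items (no known contact).

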